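# Tighten the laminating press nut to the click

## Robot

A 7-joint arm with a two-finger parallel gripper is mounted at the origin on the work surface. World frame = base frame: x ahead of the robot, y to its left, z up, the work surface at z = 0. Lengths are in m, angles in rad, forces in N, time in s.
With the tool pointing down it reaches from about 0.425 to 0.95 m from the base axis. Payload 16.7 kg.
Tool frame: the origin (TCP) lies on the centre line of the jaws, within the pads' length; the fingertips stand 25 mm ahead of it and the grasp point (between the pads) lies 6 mm ahead of it; z points along the fingers, y is the direction in which the jaws open and shut (so a half turn about z gives the same grasp; the last joint's range is limited). The gripper opens to 94 mm and grips with 3 to 60 N. Pads are 16 mm wide; open, the fingers measure 119 mm over their backs; the gripper's body (75 mm by 177 mm) begins 78 mm behind the grasp point.
Start: joints at [1.087, 0.426, 0.074, 1.606, -0.034, 1.111, -0.067], TCP at [0.222, -0.637, 0.21] pointing down, gripper open.
Joint ranges: [-2.85, 2.85], [-0.5, 2.14], [-1.23, 1.37], [0.21, 2.46], [-1.02, 4.16], [0.16, 2.05], [-2.73, 2.73]. Speed limits (rad/s): [1.89, 1.89, 2.39, 2.39, 3.01, 3.01, 3.01].

## Interface

Orientations are given as a unit quaternion [w, x, y, z].
In Python, from plant import manip gives the robot as it stands.
- The arm moves only by the tool step_arm, never from a script. Its argument "rows" is text: rows parted by semicolons, each of 4 numbers parted by spaces: the shift along the world's x, y, z normalised to -1 to 1, where 1 is 0.15 m, then the turn about the world's z normalised to -1 to 1, where 1 is pi/4 rad. A call has 1 to 5 rows; each row shifts and turns the pose as measured when the row begins; what a row does not reach is not made up. A row lasts 1/8 s, in which the tool goes at most 62.5 mm and 10.7 degrees, less where a joint would pass 70% of its speed; a pose out of reach is approached as far as the arm can. A call with a number of a shift or a turn outside -1 to 1 is refused whole. A call with a gripper value outside its range is refused whole. "gripper" is the opening, from 0 (shut) to 1 (fully open), set as the call begins (left out, the last holds). The fingers move at their own pace and stop on an object; "grip_force" is the grip in N (left out, the last holds). Time passes only in rows, so rows that do not move let the fingers close. It gives the time, the measured TCP pose, the force and the opening at its end, in the units of the state.
- manip.get_state(): the state, without advancing time (a new reading comes with each control period).
- manip.capture(name): name is "scene" or "side" or "wrist"; returns a dict with "frame" (384x512x3 uint8, blue, green, red), "z_map" (384x512 float32, m along the optical axis (not along the pixel's ray), 0 where there is no reading), "mtx" (3x3 intrinsics, pixels), "world_to_cam" (4x4, takes a point from world to camera coordinates). Camera axes: x right, y up, looking along -z (the intrinsics and any distortion apply to the point x, -y, -z); pixel columns grow to the right and rows downward; lengths in m; the calibration is good to about 2 mm. A picture is of the moment at which its call begins.
- manip.close_job(): hands the job in, once; it reports no verdict.
The state is a dict: "clock": time; "joints": joint angles; "qvel": joint speeds; "effort": joint torques, N m; "tcp_pos": TCP position; "tool_rot": TCP orientation; "force": force on the tool from outside, world axes, zero at the start; "torque": the same for the moment, N m; "gripper_width": finger opening in m.
Only numpy, scipy, OpenCV 4.12 (cv2) and the standard library are available. Lean on these libraries where they do the work, as an engineer would, in place of code of your own. Each camera call takes 0.05 s, during which the arm holds its last target.

## Task

The nut without the yellow paint mark on the laminating press is still slack. Take the click-type torque wrench from its wooden rest, seat its socket fully down on that nut and turn it clockwise until the wrench clicks (its head gives a little); stop there, without forcing it past the click or slackening the nut again. Then lift the wrench off and lay it back in its rest the way it lay, disturbing nothing else.

Things in the scene. Friction and masses are not known exactly. Their poses are not given: they have to be found in the camera images.
- wrench: Click-type torque wrench, 280 mm long, 0.42 kg, level in its rest. Origin: on the handle axis, mid-grip, where to grip it; +x along the handle to the head, +z up (socket down). Black rubber grip 26 mm wide, 28 tall, x -102 to +33 mm; then steel tube, 20 mm diameter. Socket axis at x = +145 mm; head radius 21 mm, top 16 mm above the axis; balance point x = +37 mm.
- click (a joint): Breakaway joint between tube and head, 20 mm behind the socket axis (rad). 0: rigid, head in line. A preloaded spring holds it at 0 until the handle is pulled clockwise with 1.8 N m at this pivot (about 15 N at mid-grip); then it gives at nearly constant torque and the reading grows: the click. Hard stop 0.22: over-tightens. Let go, it springs back. Solid the other way.
- socket (a point): Centre of the socket's open mouth, on its underside, 145 mm ahead of the wrench's origin and 46 mm below the handle axis; turns with the head. z up along the socket's axis, x along the handle, away from it. Bore: square, 31.6 mm over flats, 23 mm deep, flats facing +-x and +-y; outside diameter 49 mm. It binds on the nut while the handle is under load: ease off before lifting.
- nut_seat (a point): Centre of the slack nut's underside, on its round washer (60 mm diameter), 119 mm above the bench. z up; x, y turn with the nut. Square nut, 30 mm over flats, flats facing +-x and +-y (the socket fits every 90 degrees, play 0.05 rad either way), 16 mm high, top 2.5 mm chamfered to 28.6 mm; stud ends 3 mm above. Socket fully down: its mouth is at this point, handle axis 46 mm above.
- nut (a joint): How far the slack nut is screwed on (rad), growing clockwise from above. Turns at about 1.3 N m at first and stiffens by 1.1 N m per rad as the press closes. The reading at which the wrench clicks depends on the pull and must be felt; expect 0.1 to 0.9 rad of turning. It stays where it is left.
- press: Laminating press, fixed, unyielding: two beech cauls 78 mm wide, 400 long, 45 thick with a glued blank between; top 115 mm above the bench. Origin: on the bench under the slack nut; cauls run from y = -60 to +340 mm. The second stud, at y = +280 mm, has a yellow-marked nut, already tight; it ends 138 mm above the bench.
- rest: Wooden wrench rest, fixed: plywood base 235 x 90 x 12 mm, two upright saddles 14 mm thick at x = +92 mm (slot 32 mm wide, takes the steel tube) and x = -88 mm (slot 36 mm, takes the grip's end); their sides rise to 74 mm above the bench. Origin: on the bench under mid-grip; +x to the head's end.
- rest_mid (a point): Point of the rest, 70 mm above its origin, where the wrench's origin lies when the wrench lies in its rest (wrench x along rest x).
- glue: White closed glue bottle, 60 mm diameter, 140 mm tall; origin under its centre. Leave it alone.
- offcut: Wooden offcut 100 x 60 x 35 mm; origin under its centre. Leave it alone.
- tin: Low green tin, 76 mm diameter, 45 mm tall; origin under its centre. Leave it alone.

How it is judged:
By the outcome, as a careful person would: the job done as asked, in the order asked, and still so for the second after the job is handed in, with the robot touching nothing.
It also fails if it takes over 64 s, if anything falls off the work surface, if the arm or the gripper's body presses on something with over 40 N, if the wrist force passes 120 N, or if a joint passes its speed limit or range.

## Working session

There is one attempt and no reset: what is moved stays moved. The work goes in short steps, Python scripts to look and compute and a tool call to move; the robot and the scene stay as the last step left them, time stands still between calls to the robot, and variables do not carry over. Pictures are saved under pics/ and viewed, and the job is handed in when it is done.

Besides the shell and the picture viewer there is one more tool, called after "Emit:" as name(argument=value, ...) on one line, values as JSON. step_arm: Moves the arm, as the interface text tells. Its arguments: {"type":"object","properties":{"rows":{"type":"string"},"gripper":{"type":"number"},"grip_force":{"type":"number"}},"required":["rows"]}

```bash
ls; mkdir -p pics
cat > h.py <<'E'
import numpy as np, cv2
from plant import manip
def cap(n,save=None):
    c=manip.capture(n)
    np.savez('%s.npz'%(save or n),**c)
    cv2.imwrite('pics/%s.png'%(save or n),c['frame'])
    return c
def load(n): return dict(np.load('%s.npz'%n))
def ptcloud(c):
    K=c['mtx'];z=c['z_map'];h,w=z.shape
    u,v=np.meshgrid(np.arange(w),np.arange(h))
    x=(u-K[0,2])/K[0,0]*z;y=(v-K[1,2])/K[1,1]*z
    P=np.stack([x,-y,-z,np.ones_like(z)],-1)
    W=P@np.linalg.inv(c['world_to_cam']).T
    W=W[...,:3]; W[z<=0]=np.nan
    return W
def atz(c,u,v,zw):
    K=c['mtx'];T=np.linalg.inv(c['world_to_cam'])
    d=T[:3,:3]@np.array([(u-K[0,2])/K[0,0],-(v-K[1,2])/K[1,1],-1]);o=T[:3,3]
    return o+d*(zw-o[2])/d[2]
def proj(c,p):
    q=c['world_to_cam']@np.r_[p,1];K=c['mtx']
    return K[0,0]*q[0]/-q[2]+K[0,2],K[1,1]*-q[1]/-q[2]+K[1,2]
def crop(n,u0,v0,u1,v1,s,out):
    im=cv2.imread('pics/%s.png'%n)[v0:v1,u0:u1]
    cv2.imwrite('pics/%s.png'%out,cv2.resize(im,None,fx=s,fy=s,interpolation=cv2.INTER_CUBIC))
E
python3 - <<'E'
from h import *
print(manip.get_state())
for n in ['scene','side','wrist']:
    c=cap(n,n+'0'); print(n,c['mtx'],np.linalg.inv(c['world_to_cam'])[:3,3].round(3))
E
```

```text
pics
{'clock': 0.0, 'joints': array([ 1.0865012 ,  0.42669633,  0.07384271,  1.60660043, -0.03409604,
        1.11083373, -0.06708446]), 'qvel': array([-3.25477156e-04, -5.10012412e-04, -2.62117412e-03,  3.21454135e-04,
        9.18084890e-05, -1.36651850e-03, -3.98284425e-04]), 'effort': array([ 4.01989146e-04, -9.35828805e+01,  3.66648406e+00, -4.54207885e+01,
       -4.89736442e-02,  2.00662116e-02,  1.44141941e-04]), 'tcp_pos': array([ 0.22161777, -0.63711421,  0.20890208]), 'tool_rot': array([-6.21197669e-04,  9.86022073e-01,  1.66613513e-01, -1.51512650e-04]), 'force': array([ 0.22796581, -0.3505709 ,  0.09883457]), 'torque': array([0.02030739, 0.02425566, 0.01753043]), 'gripper_width': 0.09389232679783711}
scene [[365.84754995   0.         257.99918329]
 [  0.         365.84754995 192.17433318]
 [  0.           0.           1.        ]] [0.849 0.427 0.784]
side [[388.29553593   0.         249.45112408]
 [  0.         388.29553593 195.68022669]
 [  0.           0.           1.        ]] [-0.111  0.602  0.593]
wrist [[294.37110793   0.         258.88457055]
 [  0.         294.37110793 195.97383477]
 [  0.           0.           1.        ]] [ 0.292 -0.613  0.383]
```

View pics/scene0.png

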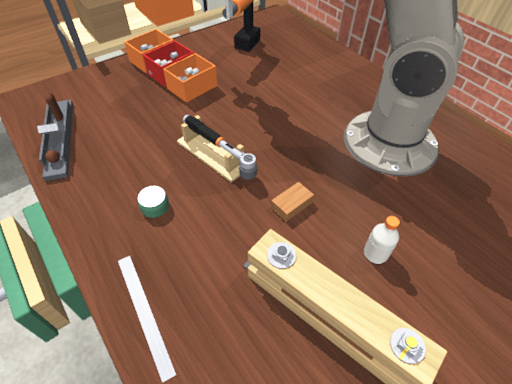

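View pics/side0.png

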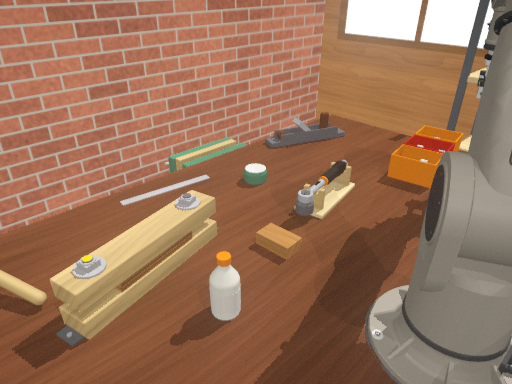

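View pics/wrist0.png

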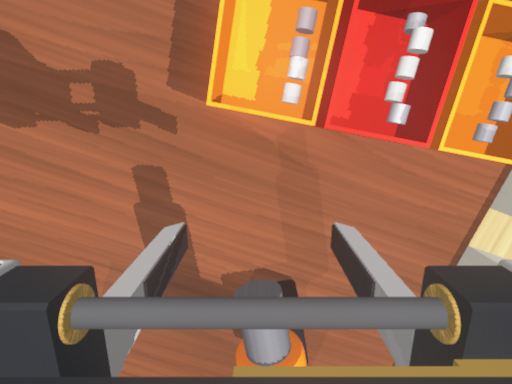

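Run:
```python
from h import *
c=load('scene0');W=ptcloud(c)
for n,(u,v) in dict(base=(392,130),grip=(203,130),head=(248,160),nut=(282,252),ynut=(409,343),glue=(392,222),off=(293,200),tin=(152,194)).items():
    print(n,W[v,u].round(3))
crop('scene0',165,100,285,200,6,'cropA'); crop('scene0',240,225,330,300,8,'cropB')
crop('side0',280,140,370,225,8,'cropC');crop('side0',160,180,230,225,10,'cropD')
```

```text
base [0.08  0.036 0.112]
grip [ 0.492 -0.295  0.083]
head [ 0.456 -0.125  0.083]
nut [0.58  0.167 0.138]
ynut [0.515 0.433 0.138]
glue [0.344 0.249 0.14 ]
off [0.416 0.02  0.031]
tin [ 0.706 -0.202  0.041]
```

View pics/cropA.png

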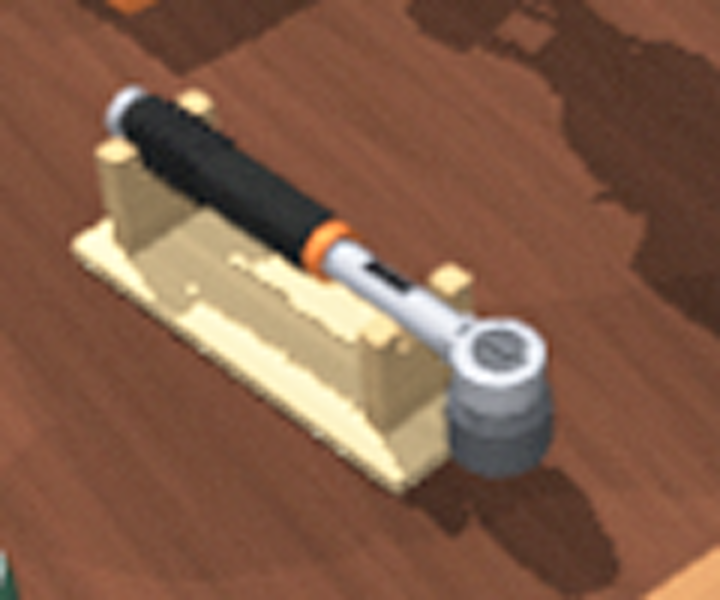

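View pics/cropB.png

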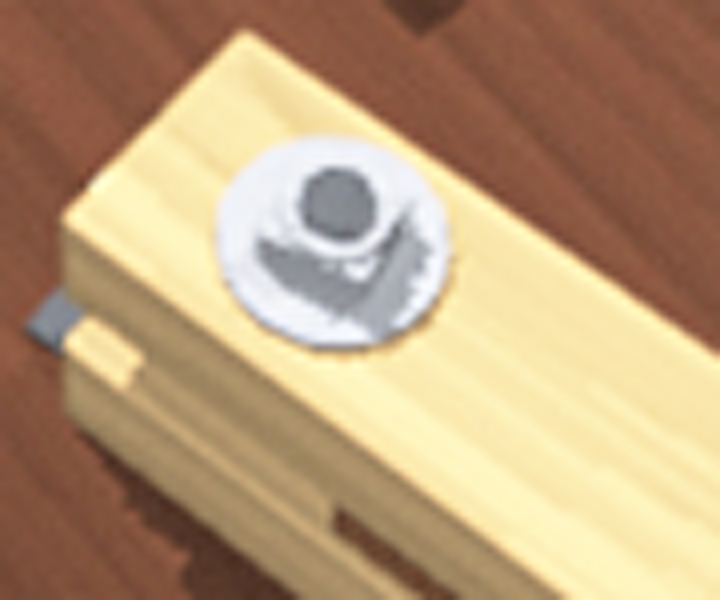

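View pics/cropC.png

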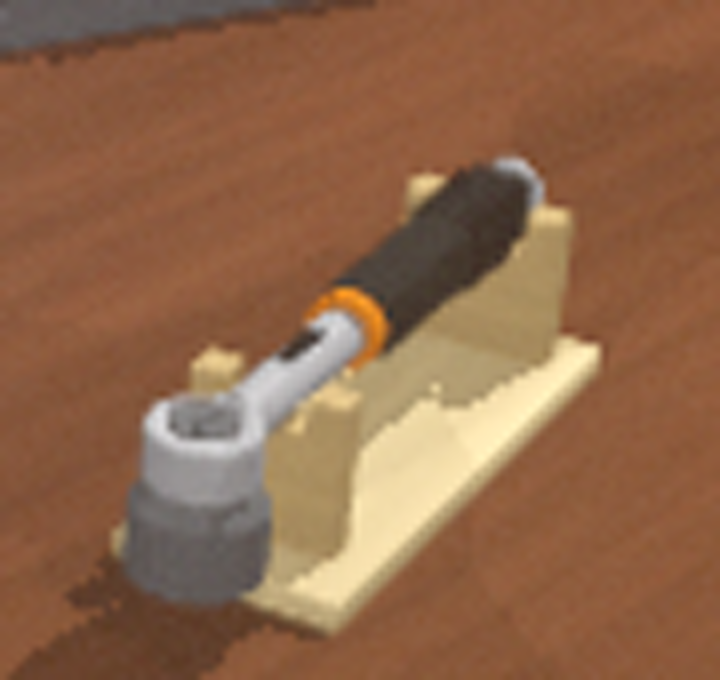

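View pics/cropD.png

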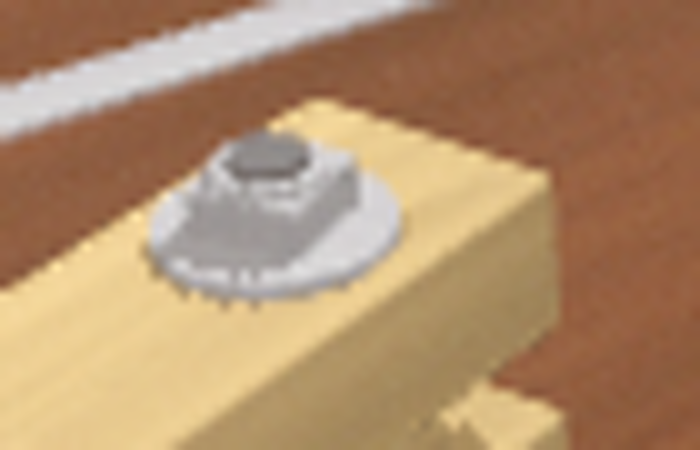

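Run:
```python
from h import *
for n in ['scene0','side0']:
    c=load(n);W=ptcloud(c);im=c['frame'].astype(int)
    m=(W[...,2]>0.055)&(W[...,2]<0.09)&(W[...,0]>0.4)&(W[...,0]<0.6)&(W[...,1]>-0.42)&(W[...,1]<-0.09)
    b=(im.max(-1)<60)&m   # black grip
    g=m&((im.max(-1)-im.min(-1))<40)&(im.max(-1)>90)
    for q in (b,g):
        P=W[q]; print(n,len(P),P.mean(0).round(4),P.min(0).round(3),P.max(0).round(3))
    P=W[b][:,:2];d=np.linalg.svd(P-P.mean(0))[2][0]; print('yaw deg',np.degrees(np.arctan2(d[1],d[0])))
    t=(P-P.mean(0))@d; print(t.min(),t.max(), (P.mean(0)+d*t.min()),(P.mean(0)+d*t.max()))
c=load('scene0');print('headtop',atz(c,248,158.3,0.086),'stud',atz(c,240+339/8,225+204/8,.138), 'washer',atz(c,240+334/8,225+241/8,.119))
c=load('side0');print('headtop',atz(c,280+205/8,140+422/8,0.086),'stud',atz(c,160+27.0,180+15.6,.138),'washer',atz(c,160+27.6,180+22.3,.119))
print('ends', [atz(load('scene0'),*p) for p in [(125/6+165,110/6+100,.07)]])
# caul top edges
c=load('scene0');W=ptcloud(c);m=(abs(W[...,2]-.115)<.003)&(W[...,1]>0.05)&(W[...,0]>.4)
P=W[m][:,:2].astype(np.float32);r=cv2.minAreaRect(P);print(r)
```

```text
scene0 374 [ 0.4914 -0.304   0.0797] [ 0.461 -0.374  0.062] [ 0.511 -0.194  0.086]
scene0 426 [ 0.466  -0.1732  0.0753] [ 0.435 -0.382  0.055] [ 0.514 -0.111  0.086]
yaw deg 101.02982959241405
-0.07009518269422575 0.11339008531032002 [ 0.50478653 -0.37284423] [ 0.46968212 -0.19274836]<stdin>:8: RuntimeWarning: Mean of empty slice.
  ret = um.true_divide(
Traceback (most recent call last):
ValueError: zero-size array to reduction operation minimum which has no identity
```

Run:
```python
from h import *
c=load('scene0');print('headtop',atz(c,248,158.3,0.086),'stud',atz(c,240+339/8,225+204/8,.138), 'washer',atz(c,240+334/8,225+241/8,.119))
print('gripend',atz(c,125/6+165,110/6+100,.07),'orange',atz(c,165+327/6,100+247/6,.07),atz(c,165+327/6,100+225/6,.084))
c=load('side0');print('headtop',atz(c,280+205/8,140+422/8,0.086),'stud',atz(c,160+27.0,180+15.6,.138),'washer',atz(c,160+27.6,180+22.3,.119))
W=ptcloud(c);print(W[195,187],W[140+53,280+26],W[168,322])
c=load('scene0');W=ptcloud(c);m=(abs(W[...,2]-.115)<.003)&(W[...,1]>0.05)&(W[...,0]>.4)
P=W[m][:,:2].astype(np.float32);r=cv2.minAreaRect(P);print(r)
```

```text
headtop [ 0.45444246 -0.12727264  0.086     ] stud [0.57759213 0.16445239 0.138     ] washer [0.5774765 0.1644196 0.119    ]
gripend [ 0.50012161 -0.38244287  0.07      ] orange [ 0.47184275 -0.24131552  0.07      ] [ 0.4711965 -0.2407142  0.084    ]
headtop [ 0.44423604 -0.12579934  0.086     ] stud [0.57190317 0.16271032 0.138     ] washer [0.57276722 0.1622497  0.119     ]
[0.57656341 0.15955298 0.13647379] [ 0.44564746 -0.12937184  0.08327554] [ 0.61107109 -0.4268859   0.00119787]
((0.5450488328933716, 0.29776251316070557), (0.079000324010849, 0.39924848079681396), 13.986425399780273)
```

Emit:
step_arm(rows="0.2 0.3 0.1 0.23;0.2 0.3 0.1 0.23;0.2 0.3 0.1 0.23;0.2 0.3 0.1 0.23")

```text
clock: 0.65
tcp_pos: [0.3405, -0.4538, 0.2677]
tool_rot: [-0.002, 0.86, 0.511, -0.002]
force: [0.3, -0.9, -0.5]
gripper_width: 0.0939
```

Emit:
step_arm(rows="0.2 0.27 0 0.23;0.2 0.27 0 0.23;0.2 0.27 0 0.23;0.2 0.27 0 0.23")

```text
clock: 1.15
tcp_pos: [0.4637, -0.2859, 0.2693]
tool_rot: [0.0, 0.614, 0.789, -0.002]
force: [0.2, -0.2, -0.4]
gripper_width: 0.0936
```

Run:
```python
from h import *
c=cap('wrist','w1');s=manip.get_state();print(s['joints'].round(3),s['tcp_pos'],s['tool_rot'])
```

```text
[ 0.743  0.185 -0.369  1.808  0.075  1.162  0.615] [ 0.46778979 -0.27953785  0.26949579] [ 5.39711954e-04  6.07380598e-01  7.94410067e-01 -1.07878597e-03]
```

View pics/w1.png

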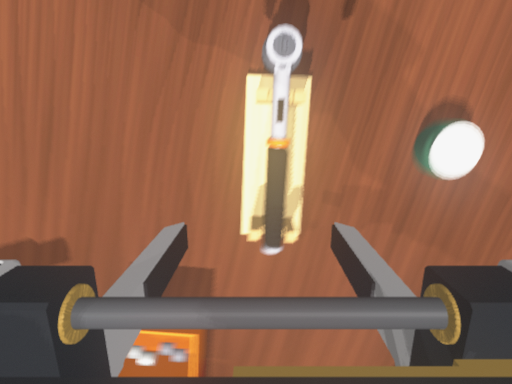

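Run:
```python
from h import *
c=load('w1');W=ptcloud(c);im=c['frame'].astype(int)
crop('w1',220,10,330,260,3,'w1c')
m=(W[...,2]>0.055)&(W[...,2]<0.095)
reg=np.zeros(m.shape,bool);reg[20:258,240:320]=1;m&=reg
b=m&(im.max(-1)<75)
P=W[b];print(len(P),P.mean(0),P[:,2].max())
P=P[:,:2];d=np.linalg.svd(P-P.mean(0))[2][0];d*=np.sign(d[1]);print('yaw',np.degrees(np.arctan2(d[1],d[0])),d)
# head top
h=m&(W[...,2]>0.081); v=np.arange(384)[:,None]*np.ones((1,512)); h&=(v<75)
Q=W[h];print('head',len(Q),Q.mean(0)); 
(q,r)=cv2.minEnclosingCircle(Q[:,:2].astype(np.float32));print(q,r)
print('tube pts')
for vv in (150,170,190,210,230):
    ii=np.where(b[vv])[0];
    if len(ii):print(vv,ii.min(),ii.max(),atz(c,(ii.min()+ii.max())/2,vv,.075))
print('headtop',atz(c,284,44.5,.086),'orange',atz(c,278.5,142.5,.078))
```

```text
<stdin>:7: RuntimeWarning: Mean of empty slice.
  ret = um.true_divide(
Traceback (most recent call last):
ValueError: zero-size array to reduction operation maximum which has no identity
```

View pics/w1c.png

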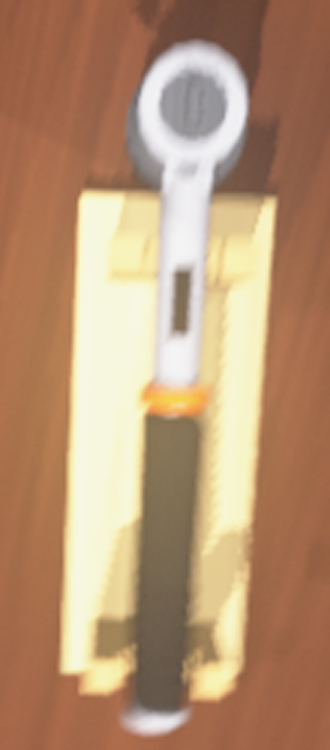

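Run:
```python
from h import *
print(manip.get_state()['tcp_pos'],manip.get_state()['qvel'])
c=cap('wrist','w2');W=ptcloud(c);im=c['frame'].astype(int)
s=manip.get_state();print(s['tcp_pos'],c.keys())
print(W[200,276],W[45,284],W[120,200],(c['z_map']>0).mean(),im[200,276])
```

```text
[ 0.46778979 -0.27953785  0.26949579] [ 0.02296417 -0.00668393  0.03363809  0.00311152 -0.02160396  0.00029202
 -0.11219572]
[ 0.46610578 -0.28228536  0.26938991] dict_keys(['frame', 'z_map', 'mtx', 'world_to_cam'])
[ 0.49554311 -0.3005865   0.07986051] [ 0.453921   -0.12473952  0.08097294] [ 0.36519805 -0.2340126  -0.00133287] 0.9960479736328125 [ 77 103 120]
```

View pics/w2.png

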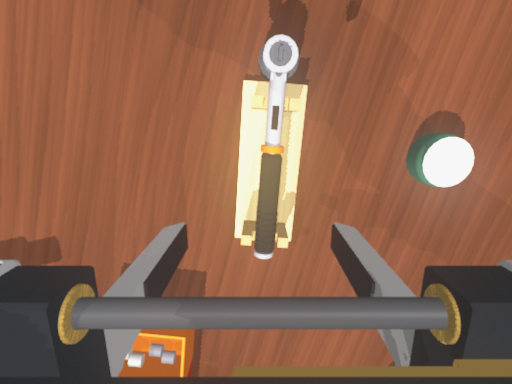

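Run:
```python
from h import *
c=load('w2');W=ptcloud(c);im=c['frame'].astype(int)
m=(W[...,2]>0.062)&(W[...,2]<0.095)
v=np.arange(384)[:,None]*np.ones((1,512));u=np.arange(512)[None]*np.ones((384,1))
dark=im.max(-1)<150
b=m&(v>158)&(v<222)&(u>240)&(u<300)
P=W[b];print(len(P),P.mean(0),P[:,2].max())
C=[]
for vv in list(range(85,98))+list(range(112,140))+list(range(158,222,3)):
    ii=np.where(m[vv,240:300])[0]+240
    z=.078 if vv>150 else .076
    if len(ii)>3 and len(ii)<30: C.append(atz(c,(ii.min()+ii.max())/2,vv,.072)[:2])
C=np.array(C);print(len(C))
vx,vy,x0,y0=cv2.fitLine(C.astype(np.float32),cv2.DIST_HUBER,0,.01,.01).ravel()
print('axis yaw',np.degrees(np.arctan2(vy,vx)),x0,y0)
h=m&(W[...,2]>.076)&(v<76)&(u>258)&(u<305)
Q=W[h].astype(np.float32);print(len(Q),Q.mean(0),cv2.minEnclosingCircle(Q[:,:2]))
print('headtop by pixel',atz(c,281,54.5,.086),'orange',atz(c,272,150,.078),'butt',atz(c,264,252,.07))
n=np.array([-vy,vx]);print('head off axis',(Q.mean(0)[:2]-[x0,y0])@n)
hd=np.array(cv2.minEnclosingCircle(Q[:,:2])[0]);d=np.array([vx,vy]);d*=np.sign(d[1]);print('origin from head',hd-.145*d)
crop('w2',230,30,320,260,3,'w2c')
```

```text
1293 [ 0.48201424 -0.29038945  0.08155198] 0.08496285735165782
63
axis yaw -78.66948 0.47235656 -0.23990473Traceback (most recent call last):
  File "<stdin>", line 17, in <module>
cv2.error: OpenCV(4.12.0) /io/opencv/modules/imgproc/src/shapedescr.cpp:201: error: (-215:Assertion failed) count >= 0 && (depth == CV_32F || depth == CV_32S) in function 'minEnclosingCircle'
```

Run:
```python
from h import *
c=load('w2');W=ptcloud(c)
print('headtop by pixel',atz(c,281,54.5,.086),'orange',atz(c,272,150,.078),'butt',atz(c,264,252,.07))
a=np.radians(101.33);d=np.array([np.cos(a),np.sin(a)]);n=np.array([-d[1],d[0]])
p0=np.array([.47236,-.2399])
for nm,p,t in [('head',atz(c,281,54.5,.086)[:2],.145),('sceneh',np.array([.4544,-.1273]),.145),('orange',atz(c,272,150,.078)[:2],.037),('orsc',np.array([.4715,-.241]),.037)]:
    q=p-t*d; print(nm,q,'off',(q-p0)@n, 'along',(q-p0)@d)
crop('w2',230,30,320,260,3,'w2c')
```

```text
headtop by pixel [ 0.45335914 -0.1359867   0.086     ] orange [ 0.47324028 -0.24087109  0.078     ] butt [ 0.50159538 -0.3792436   0.07      ]
head [ 0.48184578 -0.27816093] off -0.0017841908747501566 along -0.03937886477019624
sceneh [ 0.48288664 -0.26947423] off -0.004511352922521015 along -0.031065943217980417
orange [ 0.48050928 -0.27715003] off -0.0006723430595814722 along -0.03812510518083125
orsc [ 0.478769   -0.27727894] off 0.0010593457797869342 along -0.037909607892911895
```

View pics/w2c.png

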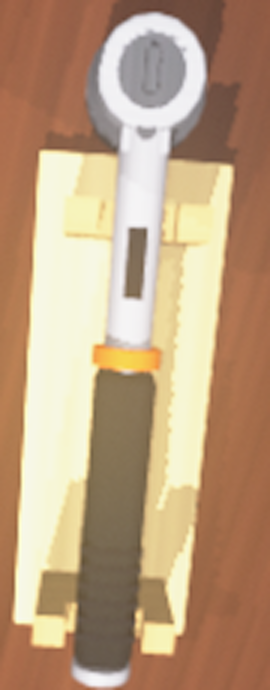

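```bash
cat >> h.py <<'E'
def yaw(s):
    q=s['tool_rot'];return np.degrees(2*np.arctan2(q[2],q[1]))
def goto(x,y,z,yw=None,s=None):
    s=s or manip.get_state();p=s['tcp_pos'];y0=yaw(s)
    dy=0 if yw is None else (yw-y0+180)%360-180
    d=np.array([x,y,z])-p
    print('at',p.round(4),'yaw',round(y0,2),'units',(d/.15).round(3),(dy/45).__round__(3),'F',s['force'].round(1),'T',s['torque'].round(2),'q',s['joints'].round(2),'t',round(s['clock'],2),'w',round(s['gripper_width'],4))
E
python3 -c "
from h import *
goto(.4795,-.274,.13,101.3)"
```

```text
at [ 0.4661 -0.2823  0.2694] yaw 104.59 units [ 0.089  0.055 -0.929] -0.073 F [-0.6 -0.8 -0. ] T [-0.07 -0.07 -0.  ] q [ 0.74  0.18 -0.37  1.81  0.07  1.16  0.61] t 1.25 w 0.0944
```

Emit:
step_arm(rows="0.089 0.055 -0.2 -0.073; 0 0 -0.25 0;0 0 -0.25 0;0 0 -0.2 0;0 0 0 0")

```text
clock: 1.88
tcp_pos: [0.479, -0.2743, 0.1308]
tool_rot: [0.001, 0.636, 0.772, -0.002]
force: [-0.2, -0.5, 0.8]
gripper_width: 0.0937
```

```bash
python3 -c "
from h import *
c=cap('wrist','w3');goto(.4795,-.274,.076,101.3)"
```

```text
at [ 0.4799 -0.2746  0.1322] yaw 101.01 units [-0.002  0.004 -0.374] 0.006 F [0.3 0.6 0.6] T [-0.03 -0.15  0.05] q [ 0.69  0.33 -0.35  1.94  0.15  0.89  0.46] t 1.93 w 0.0943
```

View pics/w3.png

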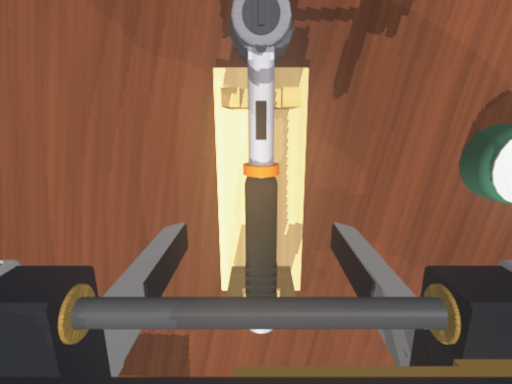

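Emit:
step_arm(rows="0 0 -0.2 0; 0 0 -0.17 0;0 0 0 0")

```text
clock: 2.3
tcp_pos: [0.4824, -0.2767, 0.0806]
tool_rot: [0.005, 0.637, 0.771, -0.001]
force: [0.6, -0.1, 0.4]
gripper_width: 0.0941
```

```bash
python3 -c "
from h import *
c=cap('wrist','w4');goto(.4795,-.274,.076,101.3)
W=ptcloud(c);crop('w4',200,0,320,300,2.5,'w4c')"
```

```text
at [ 0.483  -0.277   0.0816] yaw 100.89 units [-0.023  0.02  -0.037] 0.009 F [-0.7  1.7 -0.1] T [-0.07 -0.12  0.01] q [ 0.68  0.4  -0.34  1.98  0.19  0.78  0.42] t 2.35 w 0.094
```

View pics/w4.png

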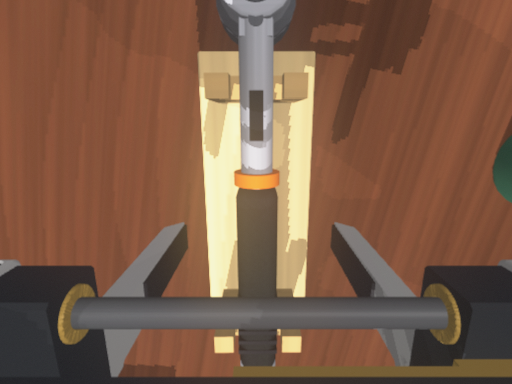

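Emit:
step_arm(rows="-0.02 0.02 -0.035 0.009; 0 0 0 0")

```text
clock: 2.6
tcp_pos: [0.4811, -0.2746, 0.0788]
tool_rot: [0.007, 0.634, 0.773, -0.001]
force: [-0.2, 0.2, 0.5]
gripper_width: 0.0939
```

```bash
python3 -c "
from h import *
goto(.4795,-.274,.076,101.3);print(manip.get_state()['tool_rot'])"
```

```text
at [ 0.4811 -0.2746  0.0788] yaw 101.3 units [-0.011  0.004 -0.019] 0.0 F [-0.2  0.2  0.5] T [ 0.   -0.12 -0.03] q [ 0.68  0.4  -0.34  1.99  0.2   0.77  0.42] t 2.6 w 0.0939
[ 7.39455348e-03  6.34048267e-01  7.73257823e-01 -6.74523657e-04]
```

Emit:
step_arm(rows="0 0 -0.01 0; 0 0 0 0; 0 0 0 0; 0 0 0 0", gripper=0, grip_force=60)

```text
clock: 3.1
tcp_pos: [0.4816, -0.2749, 0.0784]
tool_rot: [0.008, 0.634, 0.773, -0.001]
force: [0.9, -0.1, 0.1]
gripper_width: 0.0576
```

```bash
python3 -c "
from h import *
goto(.4795,-.274,.076,101.3);print(manip.get_state()['tool_rot'])"
```

```text
at [ 0.4816 -0.2749  0.0784] yaw 101.29 units [-0.014  0.006 -0.016] 0.0 F [ 0.9 -0.1  0.1] T [-0.03 -0.04 -0.02] q [ 0.68  0.4  -0.34  1.99  0.2   0.77  0.42] t 3.1 w 0.0576
[ 8.17804623e-03  6.34113397e-01  7.73196608e-01 -5.70367658e-04]
```

Emit:
step_arm(rows="0 0 0 0; 0 0 0 0; 0 0 0 0; 0 0 0 0; 0 0 0 0")

```text
clock: 3.72
tcp_pos: [0.4815, -0.275, 0.0783]
tool_rot: [0.008, 0.634, 0.773, -0.001]
force: [-1.0, 1.3, 0.3]
gripper_width: 0.025
```

```bash
python3 -c "
from h import *
goto(.4795,-.274,.076,101.3);print(manip.get_state()['tool_rot'])"
```

```text
at [ 0.4815 -0.275   0.0783] yaw 101.29 units [-0.013  0.007 -0.015] 0.0 F [-1.   1.3  0.3] T [ 0.04 -0.03  0.08] q [ 0.68  0.4  -0.34  1.99  0.2   0.77  0.42] t 3.73 w 0.025
[ 8.01507368e-03  6.34117932e-01  7.73194525e-01 -6.58647982e-04]
```

Emit:
step_arm(rows="0 0 0.1 0; 0 0 0.2 0; 0 0 0.3 0; 0 0 0.3 0; 0 0 0.2 0")

```text
clock: 4.35
tcp_pos: [0.479, -0.2731, 0.2489]
tool_rot: [0.005, 0.634, 0.774, -0.001]
force: [0.7, -0.2, -4.6]
gripper_width: 0.025
```

```bash
python3 -c "
from h import *
goto(.4795,-.274,.076,101.3);print(manip.get_state()['tool_rot'])
cap('wrist','w5');cap('side','s5')"
```

```text
at [ 0.479  -0.2731  0.2489] yaw 101.36 units [ 0.004 -0.006 -1.153] -0.001 F [ 0.7 -0.2 -4.6] T [-0.17 -0.14 -0.01] q [ 0.72  0.21 -0.37  1.83  0.09  1.11  0.52] t 4.35 w 0.025
[ 5.36257484e-03  6.33655257e-01  7.73596592e-01 -7.56101106e-04]
```

View pics/w5.png

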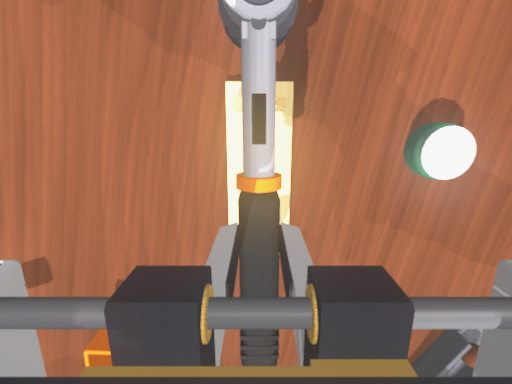

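View pics/s5.png

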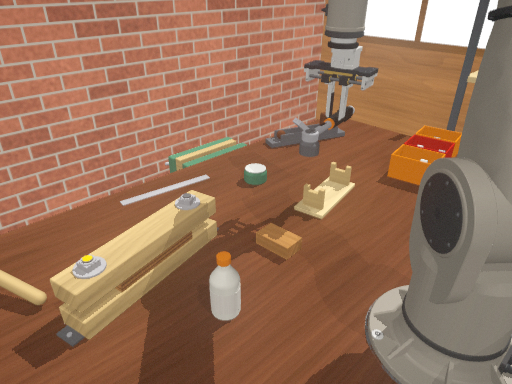

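```bash
python3 - <<'E'
from h import *
c=load('side0')
for p in [(180,238),(285,265),(360,207)]:
    print(atz(c,160+p[0]/10-.5,180+p[1]/10-.5,.119))
E
python3 -c "
from h import *
crop('side0',172,188,205,212,22,'cE');crop('scene0',262,238,302,272,18,'cF')"
```

```text
[0.58552715 0.18243176 0.119     ]
[0.55808856 0.17155816 0.119     ]
[0.56777648 0.14260137 0.119     ]
```

View pics/cE.png

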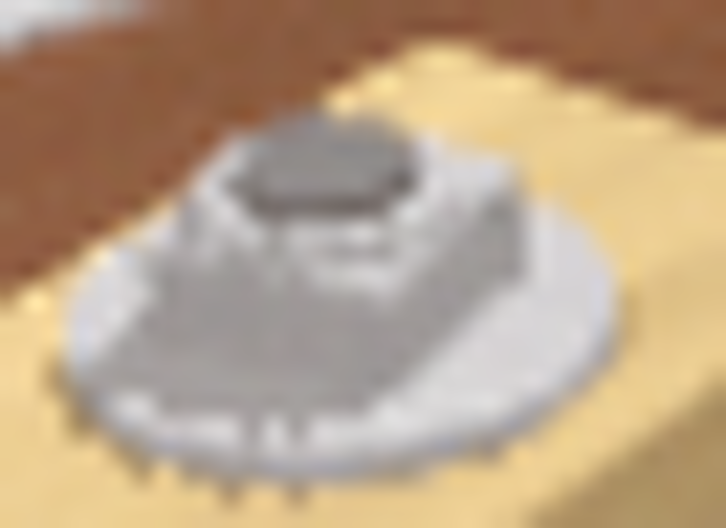

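View pics/cF.png

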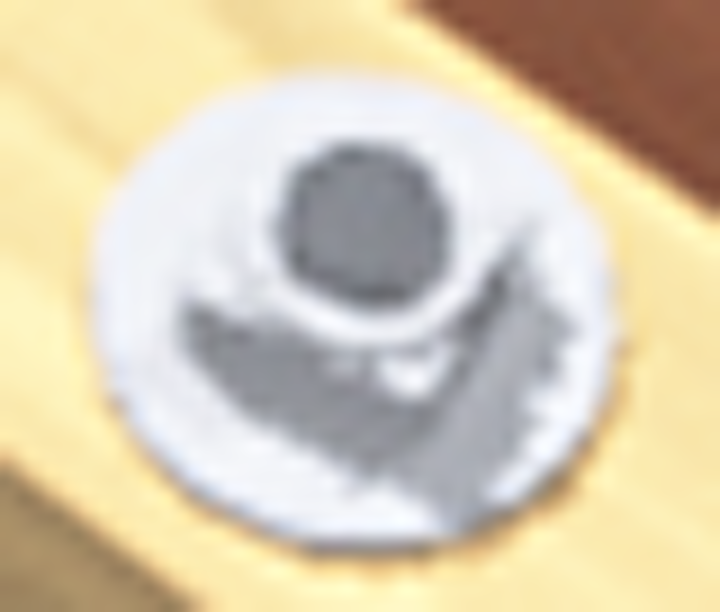

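Emit:
step_arm(rows="0.065 0.2 -0.02 0.03; 0.065 0.35 -0.04 0.03; 0.065 0.35 -0.04 0.03; 0.065 0.35 -0.04 0.03; 0.065 0.35 -0.04 0.03")

```text
clock: 5.08
tcp_pos: [0.526, -0.0262, 0.2181]
tool_rot: [0.005, 0.587, 0.81, -0.001]
force: [1.0, 0.1, -4.0]
gripper_width: 0.0252
```

Emit:
step_arm(rows="0.065 0.35 -0.04 0.03; 0.065 0.25 -0.04 0.01; 0 0.1 0 0; 0 0 0 0")

```text
clock: 5.58
tcp_pos: [0.5415, 0.0901, 0.2015]
tool_rot: [0.002, 0.569, 0.822, -0.002]
force: [-0.4, -1.2, -5.3]
gripper_width: 0.0248
```

```bash
python3 -c "
from h import *
goto(.548,.068,.21,110);print(manip.get_state()['tool_rot'])
cap('wrist','w6')"
```

```text
at [0.5415 0.0901 0.2015] yaw 110.66 units [ 0.043 -0.147  0.056] -0.015 F [-0.4 -1.2 -5.3] T [-0.2  -0.17  0.02] q [ 0.23  0.28 -0.61  1.87  0.19  1.05 -0.1 ] t 5.58 w 0.0248
[ 0.00179858  0.56884299  0.82244164 -0.00204388]
```

View pics/w6.png

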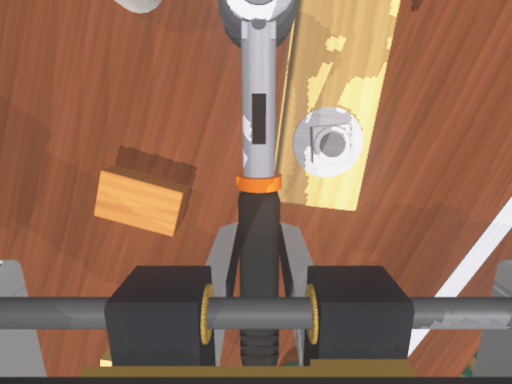

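```bash
python3 -c "
from h import *
cap('wrist','w7');s=manip.get_state();print(abs(s['qvel']).max());goto(.548,.068,.21,110)
crop('w7',285,95,375,185,8,'w7c')"
```

```text
0.017407213885649583
at [0.5419 0.0882 0.2018] yaw 110.52 units [ 0.041 -0.135  0.055] -0.011 F [-0.8  0.3 -4.7] T [-0.2  -0.2  -0.01] q [ 0.23  0.28 -0.61  1.87  0.19  1.05 -0.1 ] t 5.67 w 0.0252
```

View pics/w7c.png

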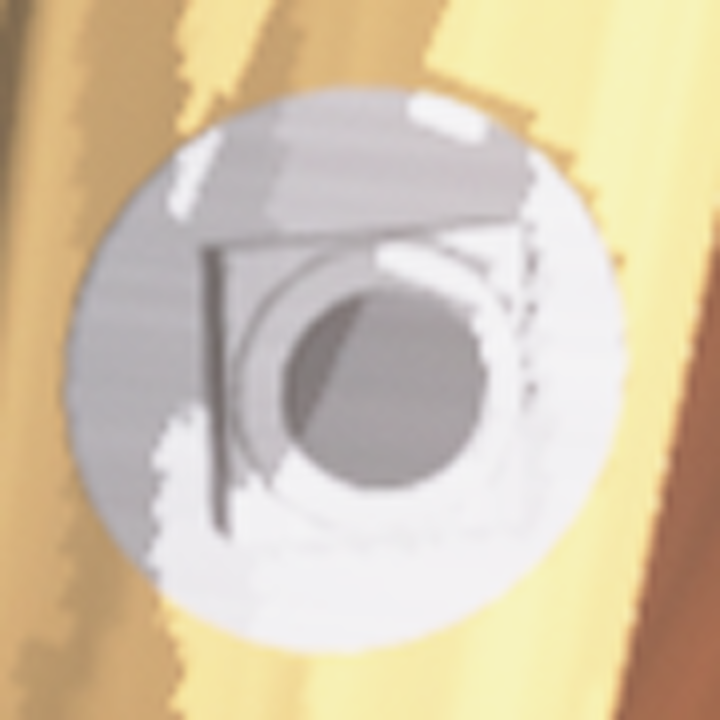

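Run:
```python
from h import *
c=load('w7')
f=lambda p,z:atz(c,285+p[0]/8-.5,95+p[1]/8-.5,z)[:2]
def ang(a,b,z):
    d=f(b,z)-f(a,z);return np.degrees(np.arctan2(d[1],d[0]))%90, np.hypot(*d)
print('top',ang((205,247),(520,215),.130),'left',ang((205,250),(226,533),.122),'right',ang((525,225),(532,400),.13))
print('bottom',ang((230,545),(530,530),.13))
print('stud',f((385,390),.138),'washer',f((345,368),.119), 'washer sizes', f((65,368),.119),f((627,368),.119))
cx=np.array([[205,247],[520,215],[532,530],[228,545]])
for z in(.119,.125,.132):print(z,np.mean([f(p,z) for p in cx],0),np.linalg.norm(f(cx[0],z)-f(cx[1],z)))
# washer fit by colour
import math
# fingers: tool and head in this image
print('tool axis yaw check: cam x-up dir'); T=np.linalg.inv(c['world_to_cam']);print(np.degrees(np.arctan2(T[1,1],T[0,1])),T[:3,3])
# line segments
g=cv2.cvtColor(c['frame'],cv2.COLOR_BGR2GRAY)[95:185,285:375];g=cv2.resize(g,None,fx=4,fy=4,interpolation=cv2.INTER_CUBIC)
l=cv2.createLineSegmentDetector().detect(g)[0].reshape(-1,4)
for s in l:
    L=np.hypot(s[2]-s[0],s[3]-s[1])
    if L>40: print(s.round(),ang(s[:2]*2,s[2:]*2,.125))
```

```text
top (np.float64(26.353837406661228), np.float64(0.031730219359747194)) left (np.float64(27.621011234393727), np.float64(0.02989041759846905)) right (np.float64(27.648788682130636), np.float64(0.017585512187052732))
bottom (np.float64(23.583571208407257), np.float64(0.031230449742982298))
stud [0.57658039 0.16096698] washer [0.57655988 0.16166286] washer sizes [0.54852987 0.1510776 ] [0.6047753  0.17231814]
0.119 [0.58000232 0.16083336] 0.03315577919344601
0.125 [0.57847593 0.16081175] 0.03237820110233761
0.132 [0.57669513 0.16078652] 0.031471026662711066
tool axis yaw check: cam x-up dir
110.71315706894559 [0.51491715 0.15991153 0.37483884]
[306. 359. 359. 105.] (np.float64(14.208187931029954), np.float64(0.05386117640920019))
[106. 263. 100. 123.] (np.float64(25.62188570097996), np.float64(0.029108568431813094))
[112. 144. 111. 199.] (np.float64(23.253546362971193), np.float64(0.011288623334941687))
[115.  48. 136.  -0.] (np.float64(88.65215395202343), np.float64(0.009904193415495938))
[ 92. 108. 110.  67.] (np.float64(87.98194665924443), np.float64(0.008761999871832115))
[189. 134. 236. 153.] (np.float64(89.91490080000139), np.float64(0.01059654950722894))
[15.  7.  5. 82.] (np.float64(14.407153336859423), np.float64(0.014622147878634658))
[213.  34. 268.  55.] (np.float64(0.5908538482707685), np.float64(0.012089483753915683))
[181. 150. 151. 218.] (np.float64(88.63342843926112), np.float64(0.014930238416779016))
```

Run:
```python
from h import *
crop('w3',215,0,310,190,4,'w3c');crop('w7',215,0,310,190,4,'w7d')
```

```text
(no output)
```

View pics/w3c.png

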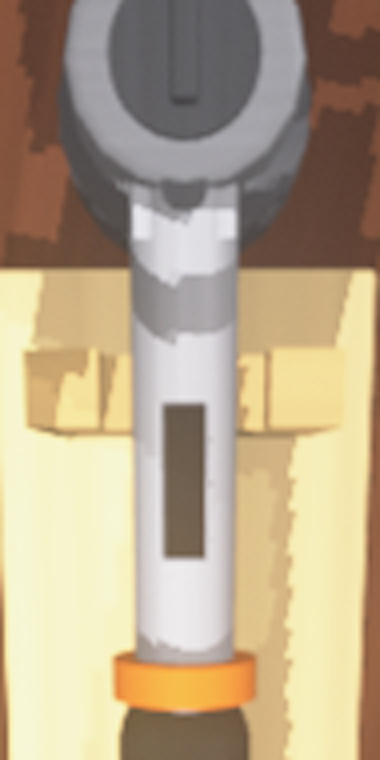

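View pics/w7d.png

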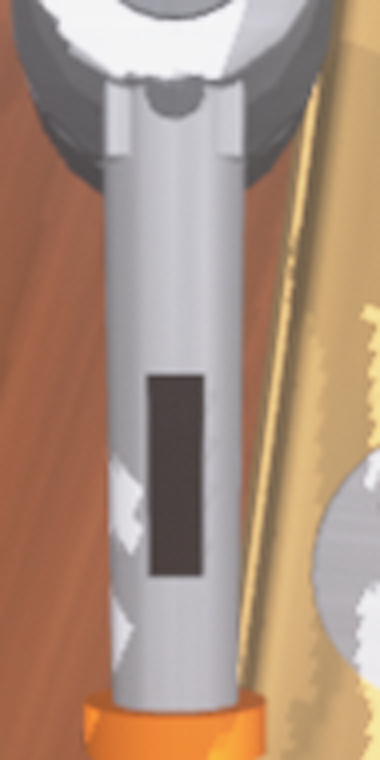

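Run:
```python
from h import *
f=lambda c,p,z:atz(c,215+p[0]/4-.4,p[1]/4-.4,z)[:2]
c=load('w3');a=np.radians(101.3);d=np.array([np.cos(a),np.sin(a)]);r=np.array([d[1],-d[0]])
tcp=np.array([.4815,-.275])  # grasp pose
for n,p,z in [('centre',(185,63),.086),('rimlow',(184,186),.086),('win top',(185,405),.080),('win bot',(185,556),.080),('ring top',(185,655),.086)]:
    q=f(c,p,z)-tcp;print(n,'along',q@d,'lat',q@r)
c=load('w7');T=np.linalg.inv(c['world_to_cam'])
# TCP at the capture: camera pos minus .0744 along tool x
a=np.radians(110.7);d=np.array([np.cos(a),np.sin(a)]);r=np.array([d[1],-d[0]])
s0=load('w3');
tcp=T[:2,3]-.0744*d;print('tcp',tcp,T[2,3]-.174)
zc=T[2,3]-.174-.006
for n,p,z in [('rimlow',(175,78),.016),('win top',(175,375),.010),('win bot',(175,577),.010),('ring top',(175,703),.016)]:
    q=f(c,p,zc+z)-tcp;print(n,'along',q@d,'lat',q@r)
W=ptcloud(c);print('z head rim',W[14,259],'tube',W[60,259],W[85,259],W[150,258],zc+.010)
```

```text
centre along 0.14091927757857792 lat -0.0009251687103798155
rimlow along 0.12245674121472946 lat -0.0011293001500466864
win top along 0.0875229309150962 lat -0.0010042973838020474
win bot along 0.060559214151374836 lat -0.0010558062400621558
ring top along 0.042821494819981015 lat -0.0011125651526366716
tcp [0.54121567 0.0903145 ] 0.20083883784211626
rimlow along 0.12088999596867193 lat -0.0006138389019185985
win top along 0.08642650434723538 lat -0.000667065530676556
win bot along 0.05913259025671991 lat -0.0006902875574025202
ring top along 0.042029814715036445 lat -0.0006809341976176412
z head rim [0.49653606 0.20769211 0.20256975] tube [0.50429865 0.1871315  0.20246439] [0.5087557  0.17532379 0.20194311] [0.52080331 0.14176431 0.20213258] 0.20483883784211626
```

Emit:
step_arm(rows="0.05 0 0.1 0.03; 0.2 -0.12 0.01 0.04; 0.2 -0.12 0 0.04; 0.2 -0.12 0 0; 0 0 0 0")

```text
clock: 6.3
tcp_pos: [0.6451, 0.0248, 0.2244]
tool_rot: [0.005, 0.534, 0.845, -0.002]
force: [-0.1, 1.1, -4.5]
gripper_width: 0.0254
```

```bash
python3 -c "
from h import *
goto(.6385,.0329,.215,115.5);print(manip.get_state()['tool_rot'])"
```

```text
at [0.6451 0.0248 0.2244] yaw 115.39 units [-0.044  0.054 -0.062] 0.003 F [-0.1  1.1 -4.5] T [-0.12 -0.13 -0.05] q [ 0.28  0.42 -0.57  1.64  0.25  1.16  0.1 ] t 6.3 w 0.0254
[ 0.00511185  0.53443934  0.84518929 -0.00187604]
```

Emit:
step_arm(rows="-0.044 0.054 -0.06 0.003; 0 0 0 0; 0 0 0 0")

```text
clock: 6.68
tcp_pos: [0.6375, 0.0328, 0.2161]
tool_rot: [0.005, 0.533, 0.846, -0.002]
force: [0.1, -0.3, -3.5]
gripper_width: 0.0254
```

```bash
python3 -c "
from h import *
goto(.6385,.0329,.2,115.5);print(manip.get_state()['tool_rot'])
cap('scene','c8');cap('side','s8');cap('wrist','w8')
goto(.6385,.0329,.2,115.5)
crop('c8',220,200,340,300,6,'c8c');crop('s8',140,140,240,230,7,'s8c')"
```

```text
at [0.6375 0.0328 0.2161] yaw 115.54 units [ 0.006  0.    -0.107] -0.001 F [ 0.1 -0.3 -3.5] T [-0.13 -0.17 -0.01] q [ 0.27  0.41 -0.57  1.66  0.25  1.13  0.08] t 6.67 w 0.0254
[ 0.00545151  0.533339    0.84588218 -0.00176769]
at [0.6377 0.0328 0.216 ] yaw 115.53 units [ 0.005  0.    -0.107] -0.001 F [ 0.1 -1.  -3.5] T [-0.14 -0.18  0.02] q [ 0.27  0.41 -0.57  1.66  0.25  1.13  0.08] t 6.83 w 0.0252
```

View pics/c8c.png

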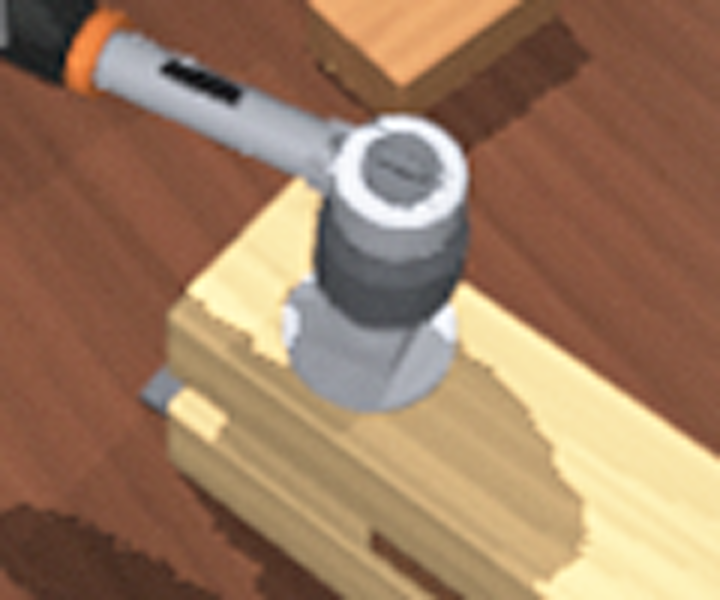

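View pics/s8c.png

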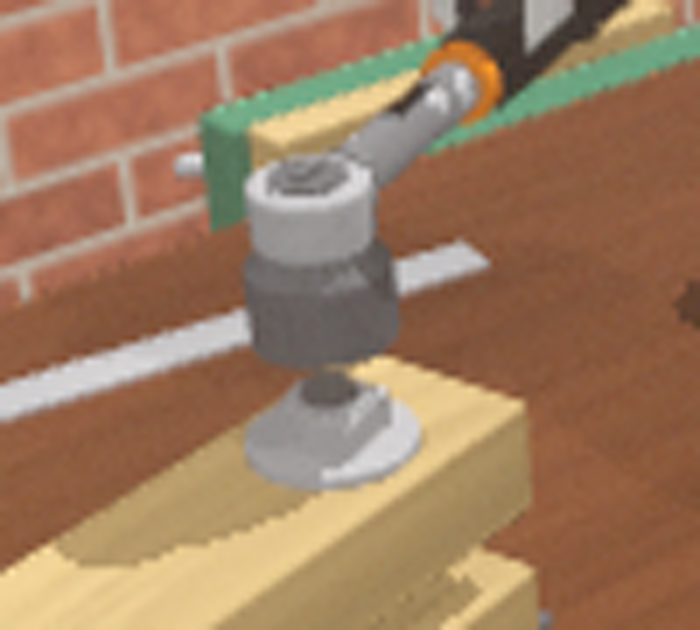

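View pics/w8.png

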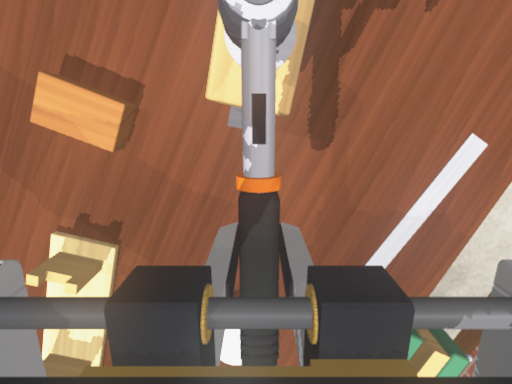

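Run:
```python
from h import *
a=np.radians(115.5);d=np.array([np.cos(a),np.sin(a)]);r=np.array([d[1],-d[0]])
t=np.array([.6376,.0328])
for n,hp,sp in [('scene',(286.7-.5,228.7-.5),(282.4-.5,250.5-.5)),('side',(184.3-.5,166-.5),(187-.5,195.6-.5))]:
    c=load({'scene':'c8','side':'s8'}[n])
    h=atz(c,*hp,.2245)[:2];s=atz(c,*sp,.138)[:2]
    print(n,h,s,'head rel tcp along/lat',(h-t)@d,(h-t)@r,'stud-head',(s-h)@d,(s-h)@r)
    # measure head bottom: socket lower outline
```

```text
scene [0.57904088 0.1675501 ] [0.57764679 0.16299408] head rel tcp along/lat 0.14683380918012162 0.00515681265000108 stud-head -0.0035120296225140575 -0.0032197043037460607
side [0.5580294  0.17254984] [0.57469078 0.1621713 ] head rel tcp along/lat 0.16039217655927784 -0.011655400045743477 stud-head -0.0165404308630623 0.010570242291949913
```

Run:
```python
from h import *
for n,pts in [('s8',[(184,160),(178,163),(190,166),(184,174),(198,160),(203,154),(206,150),(187,195),(187,207)]),('c8',[(286,228),(280,230),(292,230),(278,226),(262,216),(250,212),(240,209),(284,252)])]:
    c=load(n);W=ptcloud(c)
    for u,v in pts: print(n,u,v,W[v,u].round(4),c['frame'][v,u])
c=load('w8');W=ptcloud(c)
for v in (2,5,8,11,14,17,20,25,30,50,80,110,130,170,185,200,215): print(v,W[v,259].round(4),c['frame'][v,259])
```

```text
s8 184 160 [ 1.0254 -0.1308 -0.0116] [ 95 136 163]
s8 178 163 [0.5963 0.163  0.2146] [155 174 188]
s8 190 166 [0.5602 0.1549 0.2167] [213 212 214]
s8 184 174 [0.5583 0.174  0.2039] [151 151 155]
s8 198 160 [0.5874 0.1128 0.2094] [135 137 140]
s8 203 154 [0.5996 0.0882 0.2136] [196 196 197]
s8 206 150 [0.6115 0.0697 0.215 ] [199 198 202]
s8 187 195 [0.5751 0.1605 0.1375] [ 88  95 101]
s8 187 207 [0.5555 0.1762 0.1194] [205 205 207]
c8 286 228 [0.577  0.165  0.2202] [100  94  92]
c8 280 230 [0.5882 0.1615 0.2192] [216 204 200]
c8 292 230 [0.57   0.1741 0.2186] [144 136 133]
c8 278 226 [0.5845 0.1511 0.2165] [250 246 244]
c8 262 216 [0.5941 0.1145 0.2145] [169 163 157]
c8 250 212 [0.6079 0.0945 0.2162] [25 23 22]
c8 240 209 [0.6192 0.0772 0.2158] [192 185 180]
c8 284 252 [0.5906 0.1819 0.1701] [85 82 80]
2 [0.5803 0.1519 0.217 ] [161 154 154]
5 [0.5807 0.151  0.216 ] [214 205 207]
8 [0.5809 0.1505 0.2132] [243 241 241]
11 [0.5819 0.1485 0.2158] [243 241 241]
14 [0.5823 0.1477 0.2144] [243 241 241]
17 [0.583  0.1463 0.2149] [243 241 241]
20 [0.5837 0.1448 0.2159] [161 156 155]
25 [0.5846 0.1429 0.2148] [143 137 139]
30 [0.5857 0.1407 0.2154] [185 179 181]
50 [0.5898 0.132  0.2149] [198 192 196]
80 [0.5963 0.1185 0.214 ] [195 189 196]
110 [0.6032 0.104  0.2166] [67 73 88]
130 [0.608  0.0941 0.2158] [64 67 80]
170 [0.6181 0.0731 0.2159] [184 178 181]
185 [0.6216 0.0656 0.2198] [ 51 132 236]
200 [0.6256 0.0572 0.2195] [55 59 70]
215 [0.6299 0.0484 0.2187] [54 58 67]
```

Emit:
step_arm(rows="0.009 -0.005 -0.07 0; 0 0 0 0; 0 0 0 0")

```text
clock: 7.2
tcp_pos: [0.6391, 0.0321, 0.2046]
tool_rot: [0.005, 0.533, 0.846, -0.002]
force: [0.4, 0.8, -4.7]
gripper_width: 0.0254
```

```bash
python3 -c "
from h import *
cap('scene','c9');cap('side','s9')
goto(.639,.032,.2,115.5);print(manip.get_state()['tool_rot'])
crop('c9',240,200,330,290,8,'c9c');crop('s9',150,150,230,220,9,'s9c')"
```

```text
at [0.639  0.032  0.2047] yaw 115.53 units [-0.     0.    -0.031] -0.001 F [ 0.1  0.  -4.3] T [-0.11 -0.16  0.04] q [ 0.27  0.42 -0.57  1.67  0.26  1.12  0.08] t 7.3 w 0.0253
[ 0.00534492  0.53335278  0.84587398 -0.00185903]
```

View pics/c9c.png

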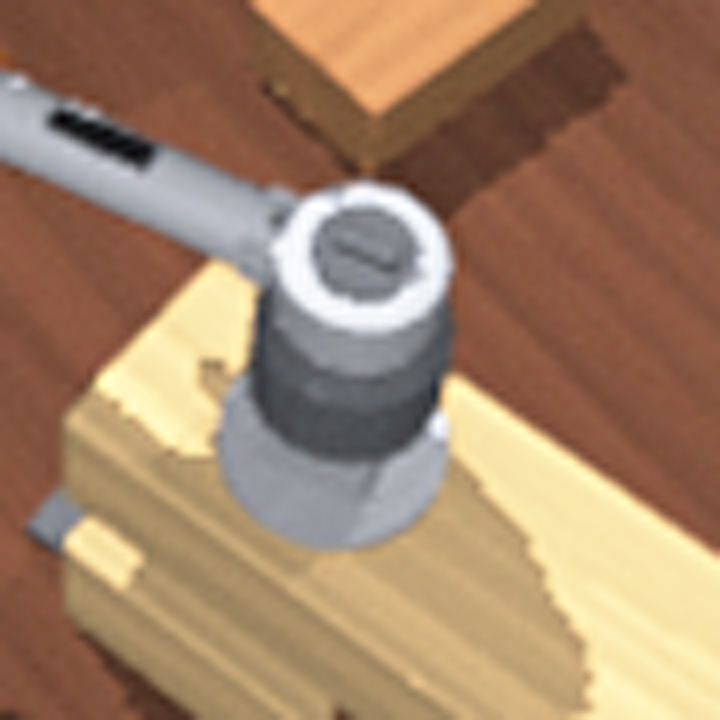

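View pics/s9c.png

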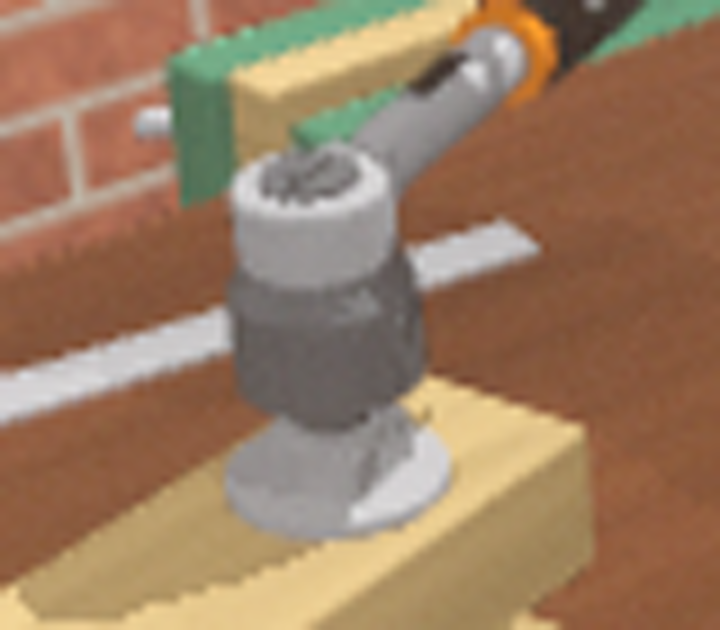

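Run:
```python
from h import *
a=np.radians(115.5);d=np.array([np.cos(a),np.sin(a),0])
for n,off,k in [('s9',(150,150),9),('c9',(240,200),8)]:
    c=load(n)
    for tilt in (0,2,4):
        t=np.radians(tilt);ax=np.array([0,0,1])*np.cos(t)+d*np.sin(t)
        b=np.array([.5766,.162,.142])
        out=[]
        for h,R in ((0,.0245),(.062,.021)):
            P=[proj(c,b+ax*h+R*(np.cos(f)*(d*np.cos(t)-np.array([0,0,1])*np.sin(t))+np.sin(f)*np.array([d[1],-d[0],0]))) for f in np.linspace(0,6.28,60)]
            P=(np.array(P)+.5-np.array(off))*k
            out.append((P.min(0).round(),P.max(0).round()))
        print(n,tilt,out)
    print('washer',((np.array([proj(c,np.array([.5766+.03*np.cos(f),.162+.03*np.sin(f),.119])) for f in np.linspace(0,6.28,90)])+.5-np.array(off))*k).min(0),((np.array([proj(c,np.array([.5766+.03*np.cos(f),.162+.03*np.sin(f),.119])) for f in np.linspace(0,6.28,90)])+.5-np.array(off))*k).max(0))
```

```text
s9 0 [(array([234., 350.]), array([422., 441.])), (array([224., 147.]), array([391., 219.]))]
s9 2 [(array([234., 347.]), array([422., 444.])), (array([220., 148.]), array([387., 225.]))]
s9 4 [(array([234., 345.]), array([421., 446.])), (array([216., 149.]), array([382., 232.]))]
washer [221.16039161 413.78049449] [448.43668746 528.523723  ]
c9 0 [(array([244., 308.]), array([439., 478.])), (array([270., 183.]), array([449., 334.]))]
c9 2 [(array([244., 307.]), array([438., 479.])), (array([279., 185.]), array([457., 338.]))]
c9 4 [(array([244., 306.]), array([438., 480.])), (array([287., 188.]), array([465., 343.]))]
washer [218.3594607  336.07420759] [451.20366107 542.03286455]
```

```bash
cat > pr.py <<'E'
from h import *
a=np.radians(115.5);d=np.array([np.cos(a),np.sin(a),0]);r=np.array([d[1],-d[0],0])
obs={'s9':dict(ring=(231,395,143,222),mouth=(235,425,430),w=(224,452,535)),'c9':dict(ring=(270,453,180,335),mouth=(250,443,463),w=(218,450,550))}
from scipy.optimize import least_squares
S={'s9':((150,150),9),'c9':((240,200),8)}
C={n:load(n) for n in S}
def circ(n,p,R,ax):
    e1=np.cross(ax,r);e1/=np.linalg.norm(e1);e2=np.cross(ax,e1)
    P=np.array([proj(C[n],p+R*(np.cos(f)*e1+np.sin(f)*e2)) for f in np.linspace(0,6.28,120)])
    return (P+.5-np.array(S[n][0]))*S[n][1]
def res(x,full=False):
    # head xy,z mouth, tilt, washer xy, pixel shifts
    hx,hy,hz,t,wx,wy,su,sv,cu,cv=x;out=[]
    ax=np.array([0,0,1])*np.cos(t)+d*np.sin(t);b=np.array([hx,hy,hz])
    for n,sh in (('s9',(su,sv)),('c9',(cu,cv))):
        k=S[n][1];o=obs[n];sh=np.array(sh)*k
        R=circ(n,b+ax*.062,.021,ax)+sh;M=circ(n,b,.0245,ax)+sh;Wc=circ(n,np.array([wx,wy,.119]),.03,np.array([0,0,1.]))+sh
        out+=list((np.array([R[:,0].min(),R[:,0].max(),R[:,1].min(),R[:,1].max()])-o['ring'])/k)
        out+=list((np.array([M[:,0].min(),M[:,0].max(),M[:,1].max()])-o['mouth'])/k)
        out+=list((np.array([Wc[:,0].min(),Wc[:,0].max(),Wc[:,1].max()])-o['w'])/k)
    out+=[(wx-.5766)/.002,(wy-.1615)/.002,su/1,sv/1,cu/1,cv/1,t/np.radians(2)]
    return np.array(out)
s=least_squares(res,[.577,.162,.148,0,.577,.162,0,0,0,0])
x=s.x;print('head',x[:3],'tilt',np.degrees(x[3]),'washer',x[4:6],'px',x[6:]);
q=np.r_[x[4:6],0]-np.r_[x[:2],0];print('nut-mouth along',q@d,'right',q@r);print(res(x)[:20].round(2))
E
python3 pr.py
```

```text
head [0.57555043 0.16165708 0.14430864] tilt 0.10832202614293461 washer [0.5767196  0.16196693] px [ 0.18879309  0.34639001 -0.00281887  0.40565516]
nut-mouth along -0.00022366873617033623 right 0.0011886649637797195
[-0.32  0.02 -0.03 -0.76  0.33  0.14  0.85 -0.14 -0.22 -0.4   0.5   0.
 -0.33 -0.81 -0.43 -0.16  1.31 -0.01  0.1  -0.57]
```

Emit:
step_arm(rows="0.004 0.002 -0.05 0; 0 0 -0.03 0; 0 0 0 0")

```text
clock: 7.68
tcp_pos: [0.6396, 0.0323, 0.1917]
tool_rot: [0.005, 0.533, 0.846, -0.002]
force: [0.0, -0.7, -4.2]
gripper_width: 0.025
```

```bash
python3 -c "
from h import *
goto(.6395,.0322,.1733,115.5);print(manip.get_state()['tool_rot'])"
```

```text
at [0.6396 0.0323 0.1917] yaw 115.53 units [-0.001 -0.001 -0.123] -0.001 F [ 0.  -0.7 -4.2] T [-0.16 -0.13  0.02] q [ 0.27  0.44 -0.56  1.68  0.27  1.09  0.07] t 7.67 w 0.025
[ 0.00530409  0.53336554  0.84586616 -0.00187295]
```

Emit:
step_arm(rows="0 0 -0.03 0; 0 0 -0.02 0; 0 0 0 0")

```text
clock: 8.05
tcp_pos: [0.6397, 0.0323, 0.1837]
tool_rot: [0.005, 0.533, 0.846, -0.002]
force: [-0.6, 0.2, -4.4]
gripper_width: 0.0255
```

```bash
python3 -c "
from h import *
goto(.6395,.0322,.1733,115.5)"
```

```text
at [0.6397 0.0323 0.1837] yaw 115.53 units [-0.001 -0.001 -0.07 ] -0.001 F [-0.6  0.2 -4.4] T [-0.12 -0.17  0.02] q [ 0.27  0.44 -0.56  1.69  0.27  1.08  0.07] t 8.05 w 0.0255
```

Emit:
step_arm(rows="0 0 -0.03 0; 0 0 -0.02 0; 0 0 0 0")

```text
clock: 8.43
tcp_pos: [0.6397, 0.0323, 0.1757]
tool_rot: [0.005, 0.533, 0.846, -0.002]
force: [0.7, -0.6, -4.1]
gripper_width: 0.0252
```

```bash
python3 -c "
from h import *
goto(.6395,.0322,.1733,115.5)
cap('side','s10');cap('scene','c10');crop('s10',150,150,230,220,9,'s10c')"
```

```text
at [0.6397 0.0323 0.1757] yaw 115.53 units [-0.001 -0.001 -0.016] -0.001 F [ 0.7 -0.6 -4.1] T [-0.16 -0.12  0.06] q [ 0.26  0.45 -0.56  1.7   0.28  1.07  0.06] t 8.43 w 0.0252
```

View pics/s10c.png

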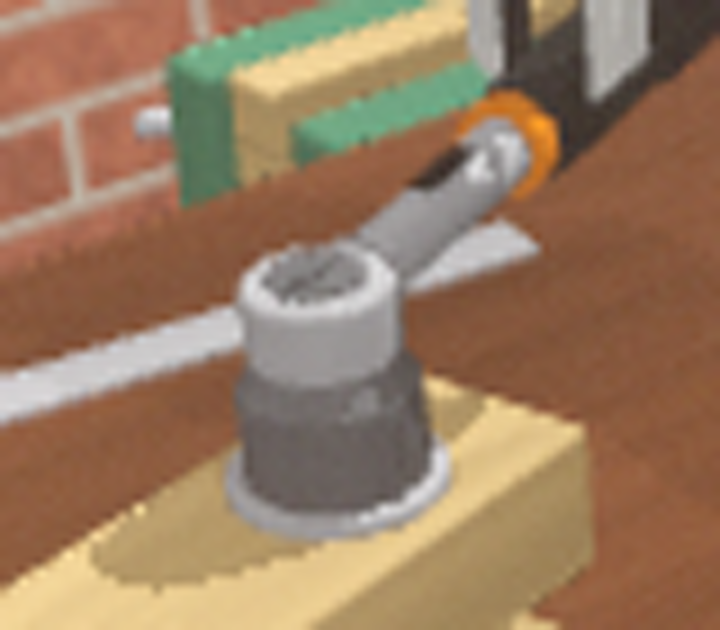

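Emit:
step_arm(rows="0 0 -0.012 0; 0 0 -0.008 0; 0 0 0 0")

```text
clock: 8.9
tcp_pos: [0.6403, 0.032, 0.1733]
tool_rot: [0.006, 0.534, 0.846, -0.002]
force: [0.4, -0.3, -3.1]
gripper_width: 0.0255
```

```bash
python3 -c "
from h import *
goto(.6395,.0322,.1733,115.5)"
```

```text
at [0.6403 0.032  0.1733] yaw 115.5 units [-0.005  0.002 -0.   ] -0.0 F [ 0.4 -0.3 -3.1] T [-0.09 -0.07  0.01] q [ 0.26  0.45 -0.56  1.7   0.28  1.06  0.06] t 8.9 w 0.0255
```

Emit:
step_arm(rows="0 0 -0.015 0; 0 0 0 0")

```text
clock: 9.15
tcp_pos: [0.6407, 0.0313, 0.1713]
tool_rot: [0.007, 0.534, 0.846, -0.002]
force: [-0.0, -0.8, -1.5]
gripper_width: 0.0249
```

```bash
python3 -c "
from h import *
goto(.6395,.0322,.1733,115.5);print(manip.get_state()['tool_rot'])"
```

```text
at [0.6407 0.0313 0.1713] yaw 115.47 units [-0.008  0.006  0.013] 0.001 F [-0.  -0.8 -1.5] T [-0.18 -0.04  0.1 ] q [ 0.26  0.46 -0.56  1.7   0.28  1.06  0.06] t 9.15 w 0.0249
[ 0.00651542  0.533823    0.84556963 -0.00160166]
```

```bash
python3 -c "
from h import *
cap('side','s11');cap('scene','c11');crop('s11',150,150,230,220,9,'s11c');crop('c11',220,190,340,290,6,'c11c')"
```

```text
(no output)
```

View pics/s11c.png

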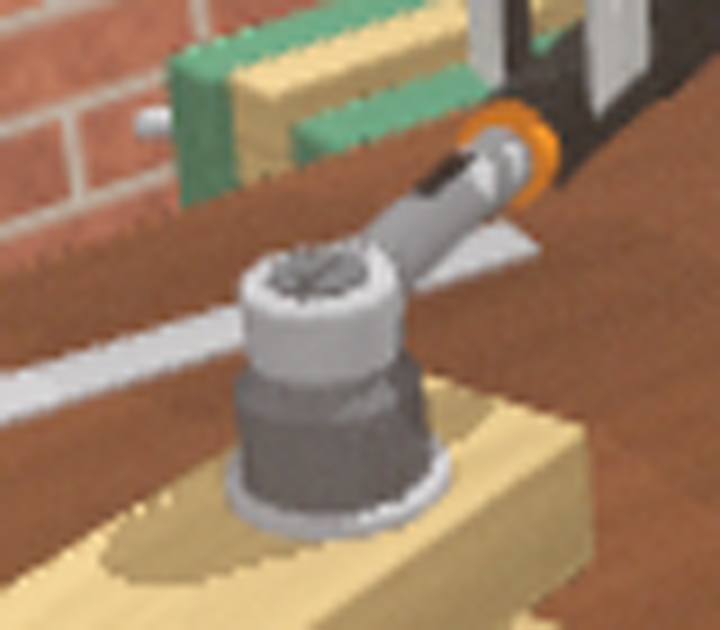

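View pics/c11c.png

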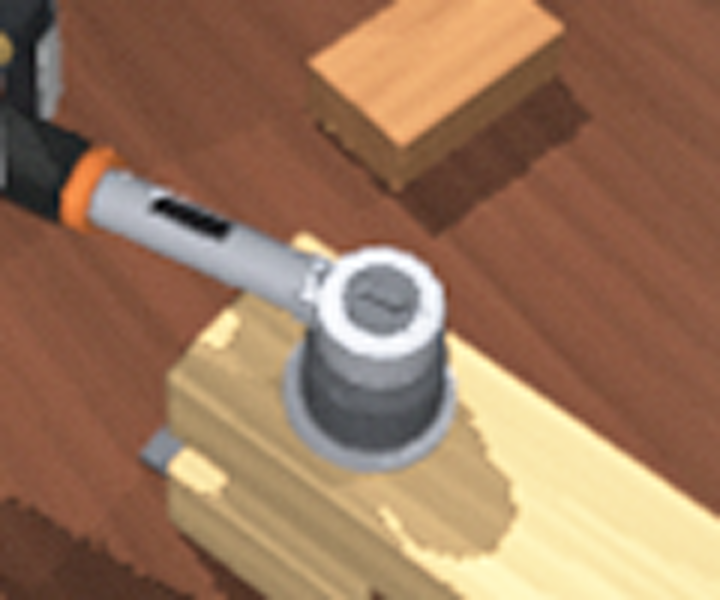

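```bash
cat >> h.py <<'E'
def mean_state(n=6):
    F=[];T=[]
    for _ in range(n):
        manip.capture('wrist');s=manip.get_state();F.append(s['force']);T.append(s['torque'])
    return s,np.mean(F,0),np.mean(T,0)
def turnrep(C,R,n=6,steps=(-.05,-.1),z=.1725,name=None):
    s,F,T=mean_state(n)
    p=s['tcp_pos'];y0=yaw(s);a=np.radians(y0);d=np.array([np.cos(a),np.sin(a)]);t=np.array([-d[1],d[0]])
    rel=np.array(C)-p[:2];ab=np.degrees(np.arctan2(rel[1],rel[0]))
    print('t',round(s['clock'],2),'p',p.round(4),'yaw',round(y0,2),'bearing to C',round(ab,2),'R',round(np.hypot(*rel),4))
    print('F rad(d)',round(F[:2]@d,2),'tang(cw)',round(F[:2]@t,2),'Fz',round(F[2],2),'T',T.round(3),'q7',s['joints'].round(2)[6], 'rot',s['tool_rot'].round(4)[[0,3]])
    return s,F,T
def rows(C,R,deg,n,z=.1725,yaw_from=None,s=None):
    s=s or manip.get_state();p=s['tcp_pos'];y0=yaw(s);out=[]
    cur=p.copy()
    for i in range(1,n+1):
        a=np.radians(y0+deg*i);tg=np.r_[np.array(C)-R*np.array([np.cos(a),np.sin(a)]),z]
        out.append('%.3f %.3f %.3f %.3f'%(*((tg-cur)/.15),deg/45));cur=tg
    print('; '.join(out))
E
python3 -c "
from h import *
turnrep((.578,.1618),.1435);rows((.578,.1618),.1435,-2.25,5)"
```

```text
t 9.55 p [0.6407 0.0314 0.1714] yaw 115.48 bearing to C 115.67 R 0.1447
F rad(d) -2.99 tang(cw) 0.84 Fz -0.67 T [-0.49  -0.159  0.043] q7 0.06 rot [ 0.0066 -0.0016]
-0.041 -0.010 0.007 -0.050; -0.035 -0.014 0.000 -0.050; -0.035 -0.013 0.000 -0.050; -0.036 -0.011 0.000 -0.050; -0.036 -0.010 0.000 -0.050
```

Emit:
step_arm(rows="-0.035 -0.015 0.007 -0.05; -0.035 -0.014 0 -0.05; -0.035 -0.013 0 -0.05; -0.036 -0.012 0 -0.05; 0 0 0 0")

```text
clock: 10.18
tcp_pos: [0.621, 0.0239, 0.174]
tool_rot: [0.009, 0.603, 0.798, 0.001]
force: [4.0, -2.3, -3.6]
gripper_width: 0.025
```

```bash
python3 -c "
from h import *
turnrep((.578,.1618),.145);rows((.578,.1618),.145,-2.25,5)"
```

```text
t 10.47 p [0.621  0.0238 0.1736] yaw 105.91 bearing to C 107.31 R 0.1445
F rad(d) -3.2 tang(cw) -3.22 Fz -3.38 T [-0.553 -1.181  0.708] q7 -0.08 rot [0.0085 0.0004]
-0.058 -0.020 -0.008 -0.050; -0.037 -0.008 0.000 -0.050; -0.037 -0.007 0.000 -0.050; -0.038 -0.005 0.000 -0.050; -0.038 -0.004 0.000 -0.050
```

Emit:
step_arm(rows="-0.058 -0.017 -0.006 -0.04; -0.037 -0.008 0 -0.045; -0.037 -0.007 0 -0.045; -0.038 -0.005 0 -0.045; 0 0 0 0")

```text
clock: 11.1
tcp_pos: [0.6003, 0.0193, 0.1748]
tool_rot: [0.012, 0.658, 0.753, 0.005]
force: [5.1, -1.1, -4.5]
gripper_width: 0.0251
```

```bash
python3 -c "
from h import *
turnrep((.578,.1618),.145);rows((.578,.1618),.145,-2.25,5)
cap('wrist','w12');crop('w12',200,0,320,120,5,'w12c');cap('scene','c12');crop('c12',220,190,340,290,6,'c12c')"
```

```text
t 11.4 p [0.6005 0.0193 0.1747] yaw 97.72 bearing to C 98.96 R 0.1443
F rad(d) -3.17 tang(cw) -5.18 Fz -3.35 T [-0.592 -1.606  0.741] q7 -0.21 rot [0.0121 0.0046]
-0.058 -0.012 -0.015 -0.050; -0.038 -0.003 0.000 -0.050; -0.038 -0.001 0.000 -0.050; -0.038 0.000 0.000 -0.050; -0.038 0.002 0.000 -0.050
```

View pics/w12c.png

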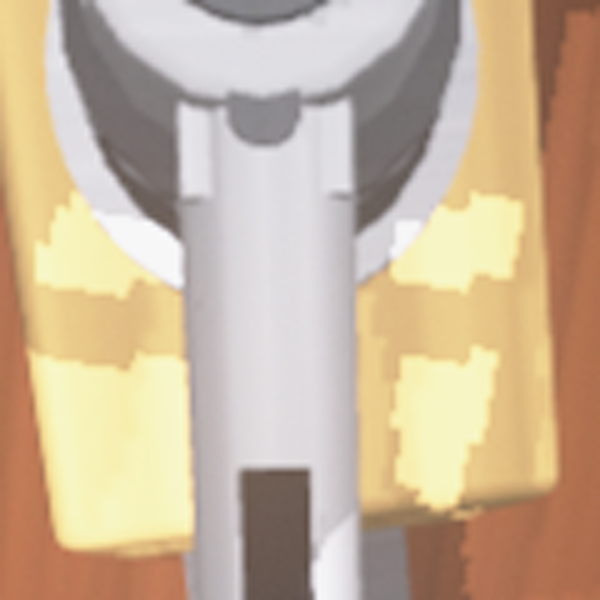

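View pics/c12c.png

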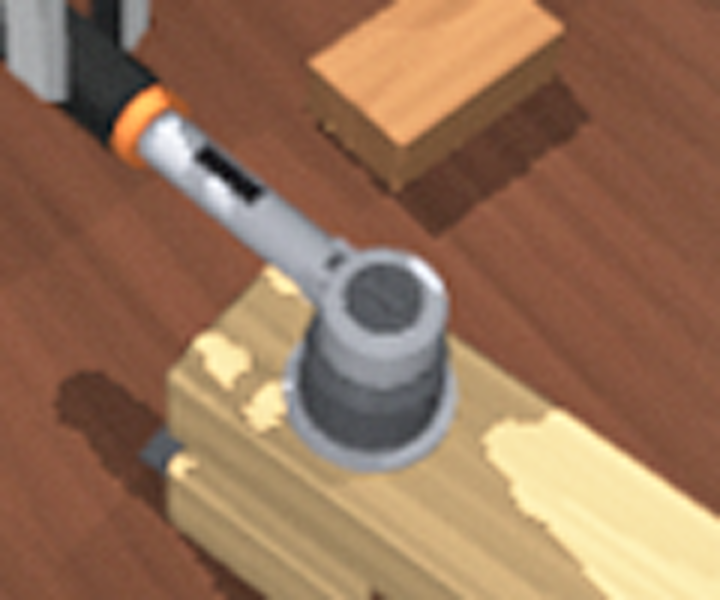

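Emit:
step_arm(rows="-0.085 -0.008 -0.01 -0.09; -0.077 -0.001 0 -0.09; -0.077 0.005 0 -0.09; 0 0 0 0")

```text
clock: 12.0
tcp_pos: [0.5689, 0.0178, 0.1752]
tool_rot: [0.016, 0.737, 0.676, 0.007]
force: [9.8, -2.1, -4.9]
gripper_width: 0.0252
```

```bash
python3 -c "
from h import *
turnrep((.578,.1618),.145);rows((.578,.1618),.145,-2.25,5)
cap('wrist','w13');crop('w13',200,0,320,120,5,'w13c')"
```

```text
t 12.3 p [0.5692 0.0178 0.175 ] yaw 85.11 bearing to C 86.5 R 0.1443
F rad(d) -1.63 tang(cw) -9.21 Fz -4.63 T [-0.769 -2.259  0.725] q7 -0.41 rot [0.016  0.0071]
-0.061 0.001 -0.016 -0.050; -0.038 0.005 0.000 -0.050; -0.037 0.007 0.000 -0.050; -0.037 0.008 0.000 -0.050; -0.037 0.010 0.000 -0.050
```

View pics/w13c.png

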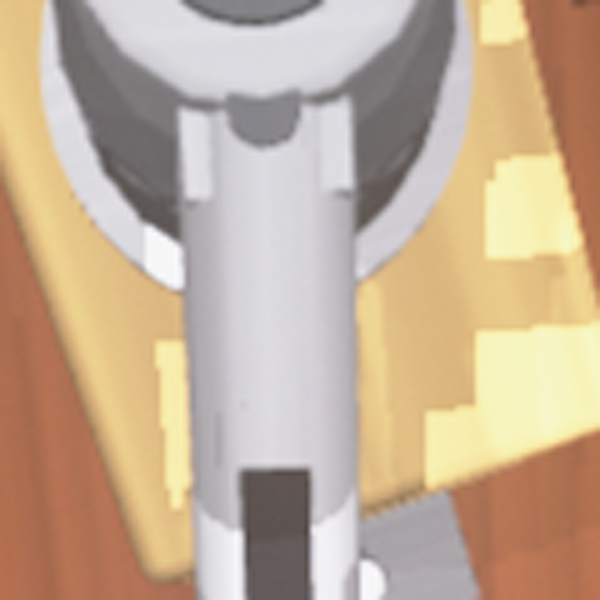

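Emit:
step_arm(rows="-0.045 0.002 -0.006 -0.04; -0.035 0.004 0 -0.04; 0 0 0 0")

```text
clock: 12.72
tcp_pos: [0.5606, 0.0186, 0.1754]
tool_rot: [0.018, 0.758, 0.652, 0.01]
force: [8.2, -2.3, -2.5]
gripper_width: 0.0254
```

```bash
python3 -c "
from h import *
turnrep((.578,.1618),.145);rows((.578,.1618),.145,-2.25,3)
cap('wrist','w14');crop('w14',200,0,320,120,5,'w14c')"
```

```text
t 13.03 p [0.5607 0.0186 0.1753] yaw 81.37 bearing to C 83.1 R 0.1443
F rad(d) -2.05 tang(cw) -8.43 Fz -2.68 T [-1.001 -2.296  0.841] q7 -0.47 rot [0.0182 0.0096]
-0.067 0.005 -0.019 -0.050; -0.037 0.008 0.000 -0.050; -0.037 0.009 0.000 -0.050
```

View pics/w14c.png

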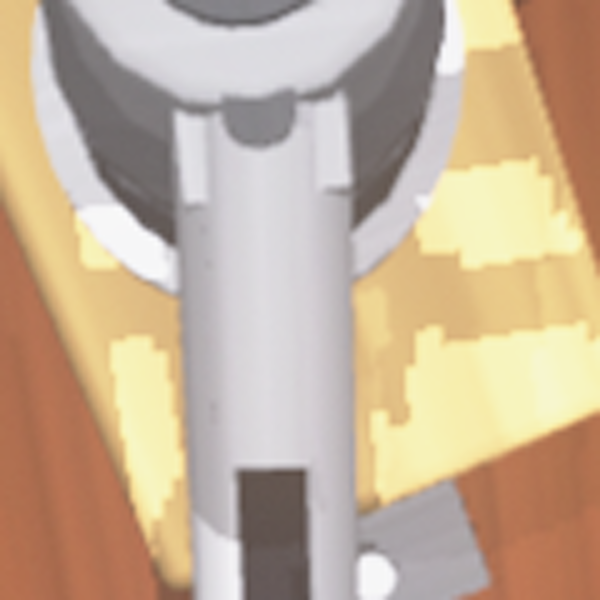

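```bash
python3 -c "
from h import *
L=[]
for n in ['w7','w12','w13','w14']:
    im=cv2.imread('pics/%s.png'%n)[0:48,205:315]; L.append(cv2.resize(im,None,fx=7,fy=3,interpolation=cv2.INTER_CUBIC))
cv2.imwrite('pics/cmp.png',np.vstack(L))
"
```

```text
(no output)
```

View pics/cmp.png

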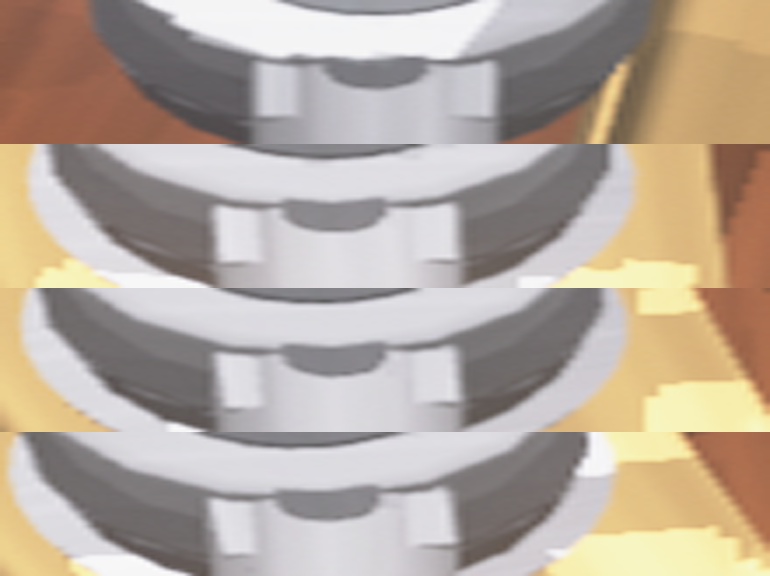

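Emit:
step_arm(rows="-0.045 0.004 -0.006 -0.03; -0.03 0.005 0 -0.03; 0 0 0 0")

```text
clock: 13.45
tcp_pos: [0.553, 0.0199, 0.176]
tool_rot: [0.021, 0.774, 0.633, 0.013]
force: [7.7, -1.8, -4.7]
gripper_width: 0.0251
```

```bash
python3 -c "
from h import *
turnrep((.578,.1618),.145);rows((.578,.1618),.145,-2.25,3)
cap('wrist','w15');cap('scene','c15');cap('side','s15')
L=[]
for n in ['w12','w13','w14','w15']:
    im=cv2.imread('pics/%s.png'%n)[0:48,205:315]; L.append(cv2.resize(im,None,fx=7,fy=3,interpolation=cv2.INTER_CUBIC))
cv2.imwrite('pics/cmp2.png',np.vstack(L))
crop('c15',220,190,340,290,6,'c15c')
"
```

```text
t 13.75 p [0.553  0.0198 0.1758] yaw 78.56 bearing to C 80.02 R 0.1441
F rad(d) -1.71 tang(cw) -8.84 Fz -4.32 T [-0.982 -2.253  0.787] q7 -0.52 rot [0.0207 0.0123]
-0.062 0.007 -0.022 -0.050; -0.037 0.010 0.000 -0.050; -0.036 0.011 0.000 -0.050
```

View pics/cmp2.png

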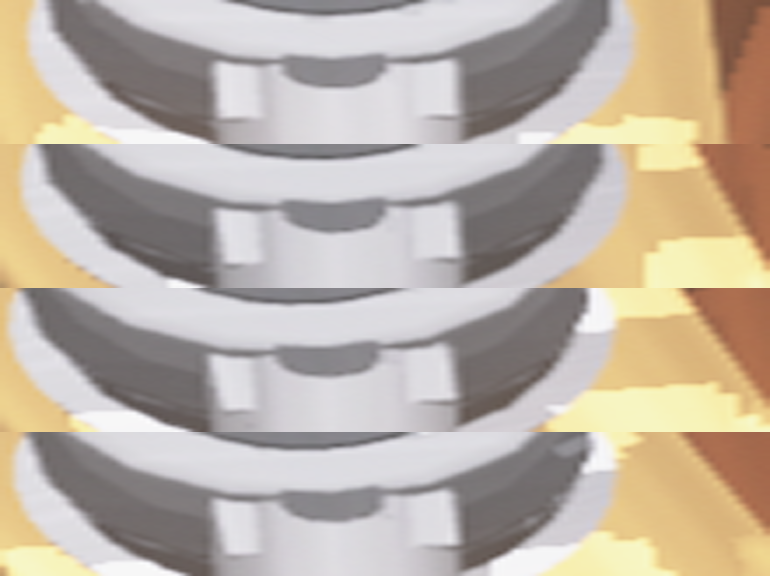

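View pics/c15c.png

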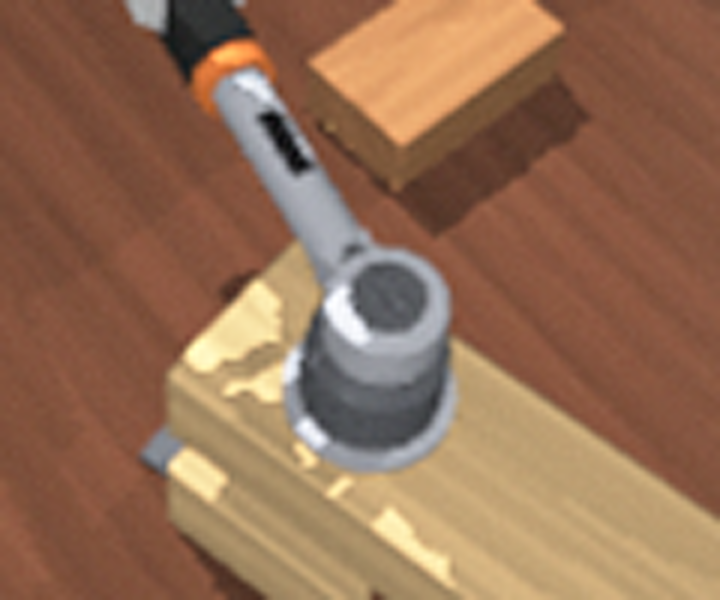

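Emit:
step_arm(rows="-0.04 0.004 -0.01 -0.03; 0 0 0 0")

```text
clock: 14.15
tcp_pos: [0.5494, 0.0204, 0.1752]
tool_rot: [0.022, 0.782, 0.623, 0.014]
force: [9.3, -2.7, -4.1]
gripper_width: 0.025
```

```bash
python3 -c "
from h import *
turnrep((.578,.1618),.145,n=4)
cap('wrist','w16')
L=[]
for n in ['w12','w13','w15','w16']:
    im=cv2.imread('pics/%s.png'%n)[0:48,205:315]; L.append(cv2.resize(im,None,fx=7,fy=3,interpolation=cv2.INTER_CUBIC))
cv2.imwrite('pics/cmp3.png',np.vstack(L))
"
```

```text
t 14.35 p [0.5495 0.0204 0.1752] yaw 77.16 bearing to C 78.6 R 0.1443
F rad(d) -0.93 tang(cw) -9.28 Fz -3.68 T [-0.976 -2.31   0.709] q7 -0.55 rot [0.0222 0.0141]
```

View pics/cmp3.png

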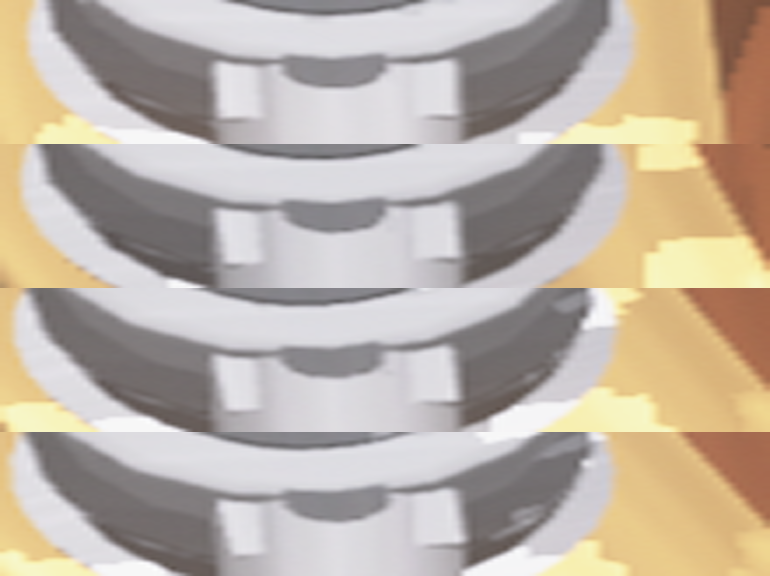

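Emit:
step_arm(rows="0.037 -0.008 0 0.05; 0.037 -0.006 0 0.05; 0 0 0 0")

```text
clock: 14.78
tcp_pos: [0.562, 0.0185, 0.1756]
tool_rot: [0.022, 0.755, 0.655, 0.016]
force: [4.5, -3.6, -3.0]
gripper_width: 0.0256
```

```bash
python3 -c "
from h import *
turnrep((.578,.1618),.145,n=4)"
```

```text
t 14.97 p [0.5618 0.0185 0.1757] yaw 81.84 bearing to C 83.55 R 0.1442
F rad(d) -2.07 tang(cw) -5.84 Fz -4.07 T [-0.887 -1.315  1.135] q7 -0.47 rot [0.0224 0.016 ]
```

Emit:
step_arm(rows="0.03 -0.005 0 0.06; 0.02 -0.003 0 0.05; 0 0 0 0")

```text
clock: 15.35
tcp_pos: [0.5676, 0.0177, 0.1747]
tool_rot: [0.02, 0.726, 0.687, 0.016]
force: [2.1, -2.2, -4.3]
gripper_width: 0.0249
```

```bash
python3 -c "
from h import *
turnrep((.578,.1618),.145,n=4)"
```

```text
t 15.55 p [0.5677 0.0177 0.1749] yaw 86.85 bearing to C 85.89 R 0.1445
F rad(d) -1.05 tang(cw) -2.48 Fz -3.67 T [-0.475 -0.599 -0.202] q7 -0.38 rot [0.0205 0.0157]
```

Emit:
step_arm(rows="0.012 -0.001 0 -0.008; 0 0 0 0")

```text
clock: 15.8
tcp_pos: [0.5685, 0.0176, 0.1745]
tool_rot: [0.02, 0.728, 0.685, 0.015]
force: [-0.6, -0.8, -3.5]
gripper_width: 0.025
```

```bash
python3 -c "
from h import *
turnrep((.578,.1618),.145,n=4)
cap('wrist','w17');cap('side','s17')
crop('w17',200,0,320,120,5,'w17c');crop('s17',150,140,240,220,8,'s17c')"
```

```text
t 16.0 p [0.5687 0.0176 0.1747] yaw 86.47 bearing to C 86.33 R 0.1445
F rad(d) -1.49 tang(cw) 0.56 Fz -3.41 T [-0.503  0.304  0.163] q7 -0.38 rot [0.0202 0.0151]
```

View pics/w17c.png

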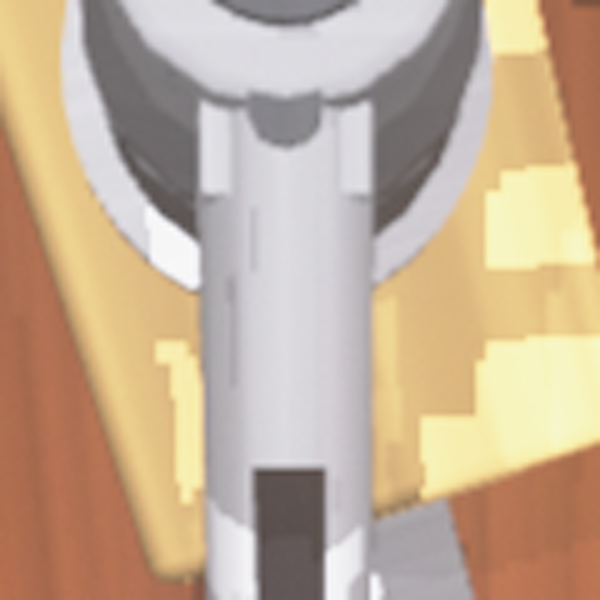

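View pics/s17c.png

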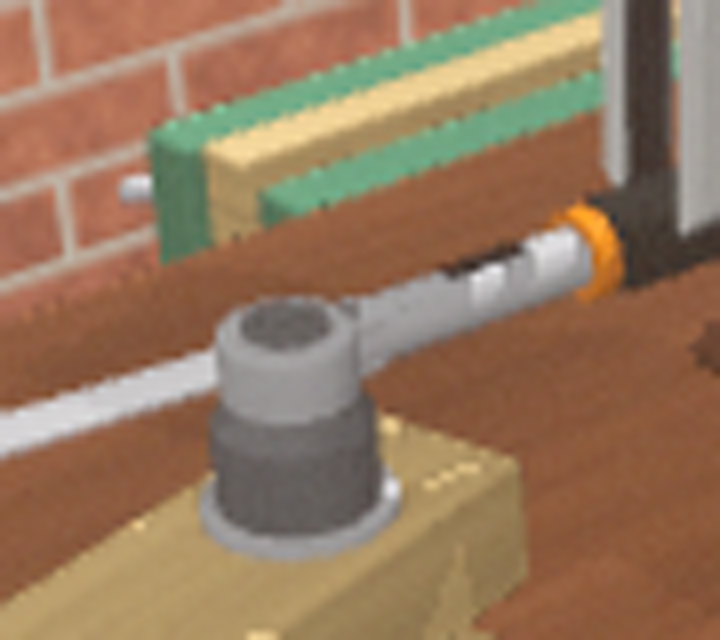

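Emit:
step_arm(rows="0 0 0.04 0; 0 0 0.04 0; 0 0 0.04 0; 0 0 0 0")

```text
clock: 16.6
tcp_pos: [0.5692, 0.0183, 0.1945]
tool_rot: [0.02, 0.728, 0.685, 0.016]
force: [0.1, -0.9, -3.9]
gripper_width: 0.0254
```

```bash
python3 -c "
from h import *
turnrep((.578,.1618),.145,n=2);print(manip.get_state()['tool_rot'])
cap('side','s18')
crop('s18',150,130,240,220,7,'s18c')"
```

```text
t 16.7 p [0.5688 0.0182 0.1939] yaw 86.49 bearing to C 86.35 R 0.1439
F rad(d) -0.58 tang(cw) 0.56 Fz -4.07 T [-0.154  0.039 -0.013] q7 -0.37 rot [0.02   0.0154]
[0.02004437 0.7282121  0.68488446 0.01544787]
```

View pics/s18c.png

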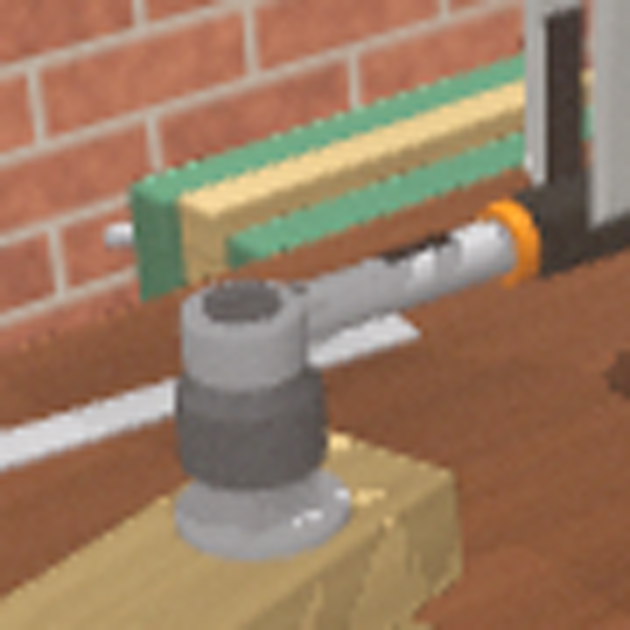

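Emit:
step_arm(rows="0 0 0.15 0; -0.1 0.1 0.05 0; -0.2 0.2 0 0; -0.08 0.12 0 0; 0 0 0 0")

```text
clock: 17.38
tcp_pos: [0.5072, 0.0842, 0.2228]
tool_rot: [0.019, 0.728, 0.685, 0.014]
force: [1.0, 0.0, -4.4]
gripper_width: 0.0251
```

```bash
python3 -c "
from h import *
manip.capture('wrist')
goto(.4815,-.275,.25,101.3);print(manip.get_state()['tool_rot'])
cap('wrist','w19');cap('scene','c19')
"
```

```text
at [0.5077 0.0834 0.2227] yaw 86.47 units [-0.174 -2.39   0.182] 0.33 F [-0.6  0.8 -4.1] T [-0.16  0.04  0.01] q [ 0.19  0.16 -0.55  1.95  0.13  1.01 -0.47] t 17.43 w 0.0253
[0.01906909 0.7283297  0.68481124 0.01434508]
```

View pics/w19.png

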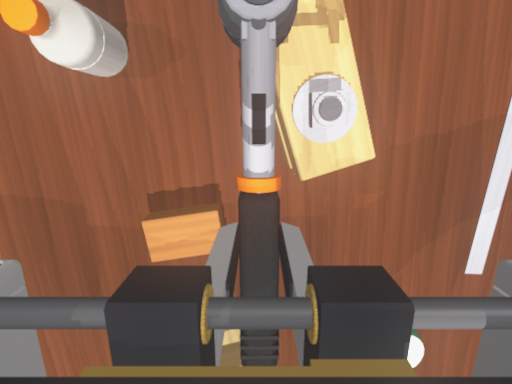

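```bash
python3 -c "
from h import *
crop('w19',285,65,365,150,8,'w19c')"
```

```text
(no output)
```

View pics/w19c.png

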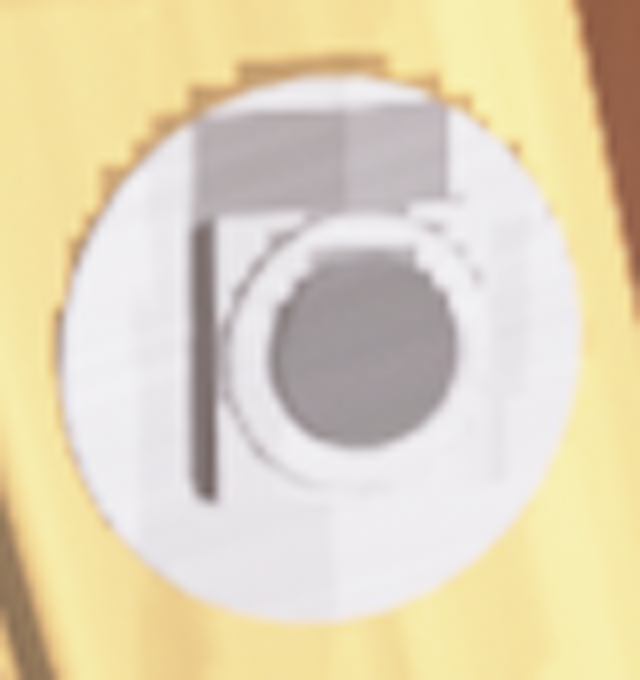

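Emit:
step_arm(rows="-0.02 -0.2 0.06 0.05; -0.025 -0.35 0.06 0.05; -0.025 -0.35 0.06 0.05; -0.025 -0.35 0.03 0.05; -0.025 -0.35 0 0.05")

```text
clock: 18.15
tcp_pos: [0.4905, -0.1643, 0.2546]
tool_rot: [0.017, 0.655, 0.755, 0.017]
force: [1.1, 0.7, -3.9]
gripper_width: 0.0255
```

Emit:
step_arm(rows="-0.025 -0.35 0 0.05; -0.025 -0.25 0 0.03; 0 0 0 0")

```text
clock: 18.52
tcp_pos: [0.4806, -0.2644, 0.2536]
tool_rot: [0.017, 0.634, 0.773, 0.016]
force: [1.8, 0.3, -5.2]
gripper_width: 0.0256
```

```bash
python3 -c "
from h import *
manip.capture('wrist')
goto(.4815,-.275,.22,101.3);print(manip.get_state()['tool_rot'])
"
```

```text
at [ 0.481  -0.2628  0.2537] yaw 101.35 units [ 0.004 -0.081 -0.224] -0.001 F [ 0.1 -0.5 -4.5] T [-0.19 -0.04  0.04] q [ 0.66  0.17 -0.3   1.85  0.03  1.08  0.55] t 18.57 w 0.0255
[0.01666988 0.63350849 0.77337589 0.01669854]
```

Emit:
step_arm(rows="0.002 -0.08 -0.2 0; 0 0 -0.25 0; 0 0 -0.25 0; 0 0 -0.2 0; 0 0 0 0")

```text
clock: 19.2
tcp_pos: [0.4828, -0.2717, 0.1154]
tool_rot: [0.017, 0.633, 0.774, 0.018]
force: [-0.7, 0.0, -3.8]
gripper_width: 0.0247
```

```bash
python3 -c "
from h import *
manip.capture('wrist')
goto(.4812,-.275,.0783,101.3);print(manip.get_state()['tool_rot'])
cap('wrist','w20');cap('scene','c20');cap('side','s20');crop('c20',160,90,290,200,5,'c20c');crop('s20',270,110,380,225,5,'s20c')
"
```

```text
at [ 0.4837 -0.2721  0.1168] yaw 101.47 units [-0.017 -0.019 -0.257] -0.004 F [ 0.1 -0.1 -3.3] T [-0.19 -0.01  0.04] q [ 0.65  0.33 -0.28  1.98  0.09  0.8   0.52] t 19.25 w 0.0255
[0.01817331 0.63270411 0.77397466 0.01784566]
```

View pics/w20.png

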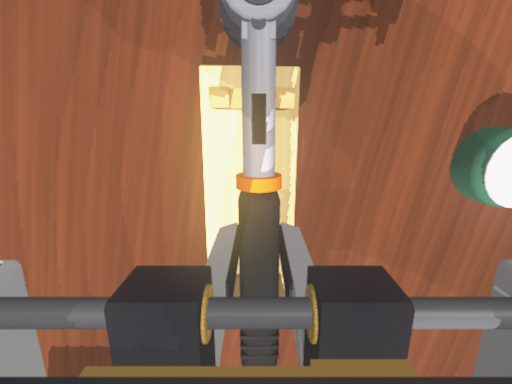

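View pics/c20c.png

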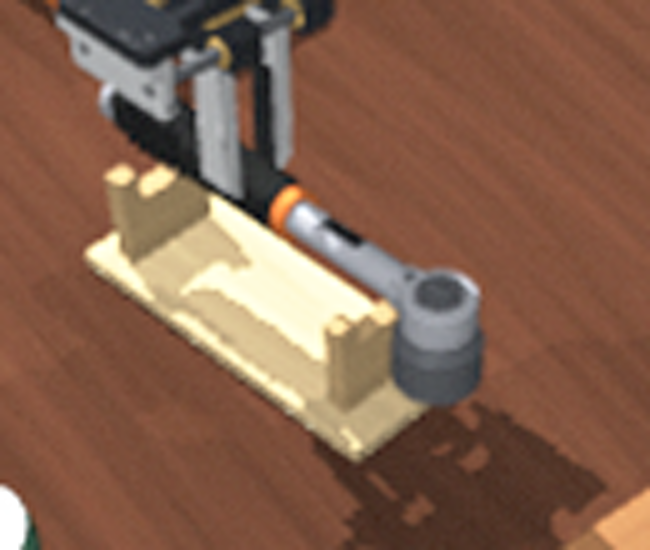

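View pics/s20c.png

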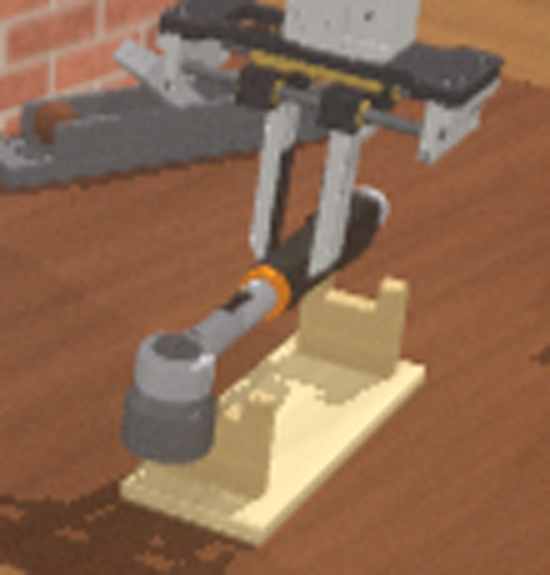

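Emit:
step_arm(rows="-0.017 -0.019 -0.08 -0.004; 0 0 -0.06 0; 0 0 0 0")

```text
clock: 19.77
tcp_pos: [0.4828, -0.2769, 0.0982]
tool_rot: [0.022, 0.634, 0.773, 0.018]
force: [0.4, 0.1, -4.4]
gripper_width: 0.0251
```

```bash
python3 -c "
from h import *
manip.capture('wrist')
goto(.4812,-.275,.0783,101.3)
"
```

```text
at [ 0.4829 -0.277   0.0985] yaw 101.21 units [-0.011  0.014 -0.135] 0.002 F [ 1.1 -0.1 -3.1] T [-0.16 -0.02 -0.02] q [ 0.65  0.35 -0.27  2.    0.1   0.75  0.51] t 19.82 w 0.0251
```

Emit:
step_arm(rows="-0.011 0.014 -0.06 0.002; 0 0 -0.045 0; 0 0 0 0")

```text
clock: 20.2
tcp_pos: [0.4812, -0.2747, 0.0817]
tool_rot: [0.022, 0.634, 0.773, 0.018]
force: [0.2, 0.0, -3.9]
gripper_width: 0.0254
```

```bash
python3 -c "
from h import *
manip.capture('wrist')
goto(.4812,-.275,.0783,101.3)
cap('side','s21');cap('wrist','w21');crop('s21',270,110,380,225,5,'s21c')
"
```

```text
at [ 0.4813 -0.2747  0.082 ] yaw 101.32 units [-0.001 -0.002 -0.024] -0.0 F [ 0.5  0.2 -4.4] T [-0.13 -0.    0.04] q [ 0.64  0.37 -0.27  2.02  0.11  0.72  0.51] t 20.25 w 0.0248
```

View pics/s21c.png

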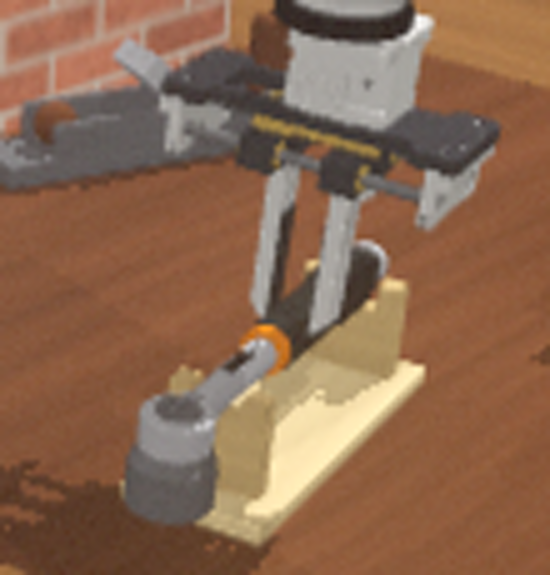

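View pics/w21.png

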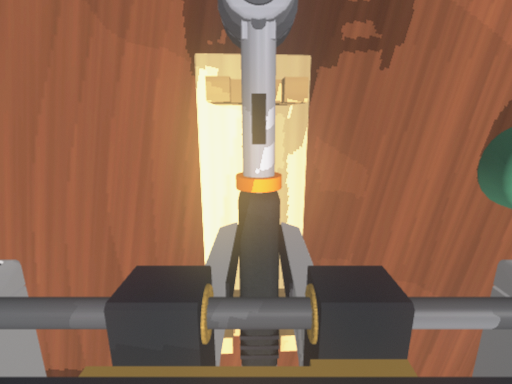

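Emit:
step_arm(rows="0 0 -0.022 0; 0 0 -0.008 0; 0 0 0 0")

```text
clock: 20.72
tcp_pos: [0.4819, -0.2751, 0.0785]
tool_rot: [0.023, 0.634, 0.773, 0.018]
force: [-1.2, 0.3, -1.0]
gripper_width: 0.0252
```

```bash
python3 -c "
from h import *
s,F,T=mean_state(3);print(F,T)
goto(.4812,-.275,.0783,101.3)
"
```

```text
[-1.91704893  1.18947076  1.73267749] [0.17052496 0.50270489 0.01128674]
at [ 0.4819 -0.2751  0.0785] yaw 101.31 units [-0.005  0.001 -0.001] -0.0 F [-3.1  1.4  2.3] T [0.15 0.54 0.05] q [ 0.64  0.38 -0.27  2.02  0.12  0.71  0.5 ] t 20.88 w 0.0251
```

Emit:
step_arm(rows="0 0 0 0; 0 0 0 0; 0 0 0 0; 0 0 0 0; 0 0 0 0", gripper=1)

```text
clock: 21.5
tcp_pos: [0.4828, -0.2755, 0.0789]
tool_rot: [0.024, 0.634, 0.773, 0.019]
force: [-0.6, -0.4, -0.0]
gripper_width: 0.0716
```

Emit:
step_arm(rows="0 0 0 0; 0 0 0 0; 0 0 0.05 0; 0 0 0.15 0; 0 0 0.25 0")

```text
clock: 22.12
tcp_pos: [0.4813, -0.2746, 0.1465]
tool_rot: [0.021, 0.634, 0.773, 0.018]
force: [-0.3, -0.0, 0.8]
gripper_width: 0.0941
```

Emit:
step_arm(rows="0 0 0.3 0; 0 0 0.3 0; -0.1 -0.1 0.3 0; 0 0 0 0; 0 0 0 0")

```text
clock: 22.75
tcp_pos: [0.4663, -0.2894, 0.2909]
tool_rot: [0.024, 0.633, 0.773, 0.019]
force: [0.1, 0.5, -0.3]
gripper_width: 0.0941
```

```bash
python3 -c "
from h import *
goto(.4812,-.275,.0783,101.3)
cap('side','s22');cap('scene','c22');cap('wrist','w22');crop('c22',165,100,285,200,6,'c22c');crop('s22',280,140,370,225,8,'s22c')
"
```

```text
at [ 0.4663 -0.2894  0.2909] yaw 101.38 units [ 0.099  0.096 -1.417] -0.002 F [ 0.1  0.5 -0.3] T [-0.03 -0.05  0.01] q [ 0.71  0.14 -0.28  1.81  0.01  1.14  0.62] t 22.75 w 0.0941
```

View pics/c22c.png

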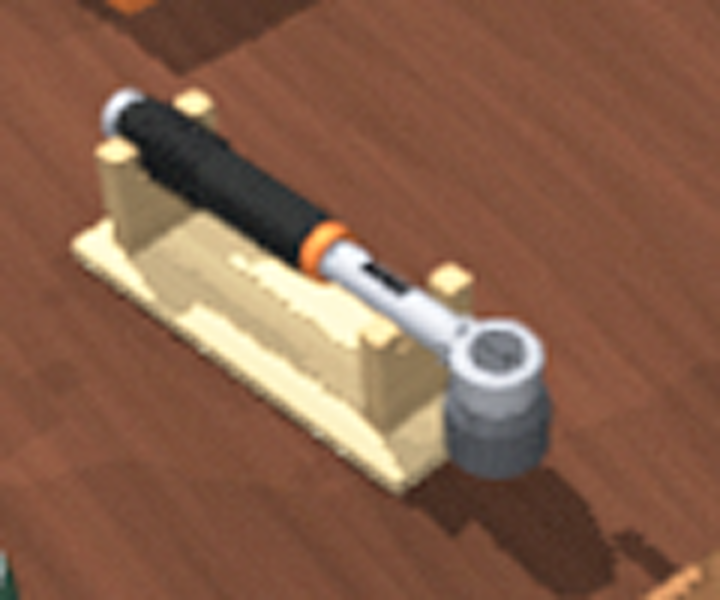

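View pics/s22c.png

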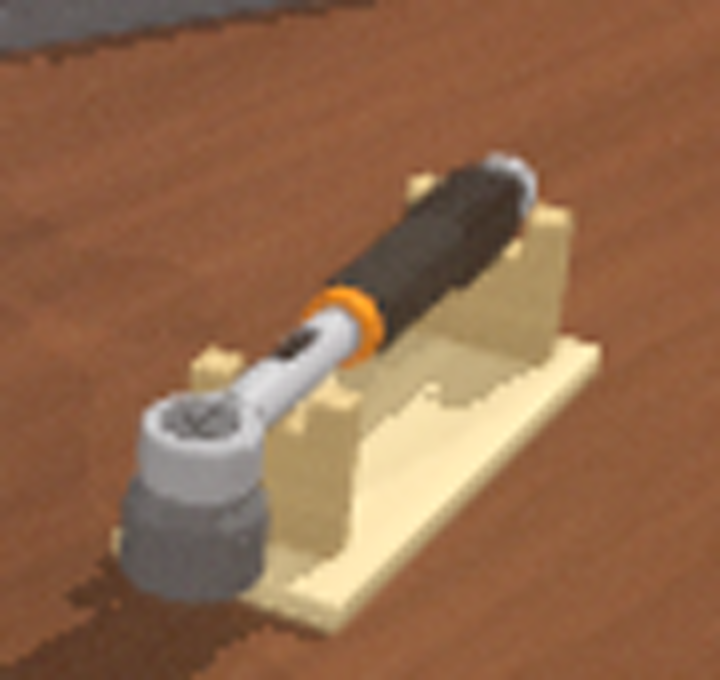

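View pics/w22.png

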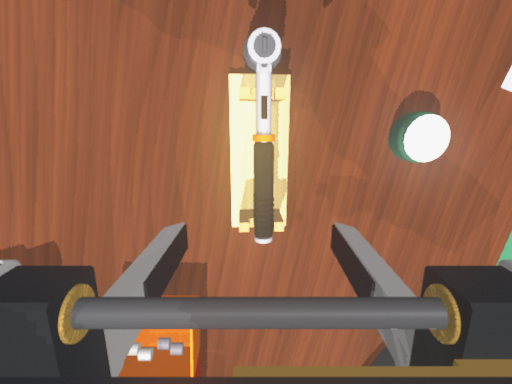

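View pics/c22.png

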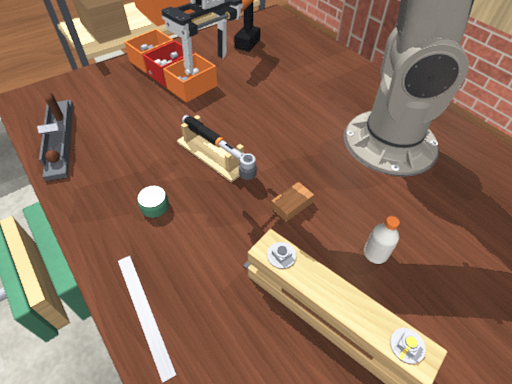

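```bash
python3 -c "
from h import *
s=manip.get_state();print(abs(s['qvel']).max(),s['clock']);print(manip.close_job())"
```

```text
0.0053330622609029385 22.9
the job is handed in; nothing more can be done
None
```

The slack nut is tightened to the click, and the wrench is back in its rest. The job was handed in at 22.9 s, and no verdict was reported.

- **Seating:** I seated the socket fully on the unmarked nut. It stopped on the washer at the expected height, and the side and scene images agreed.
- **Tightening:** I turned it clockwise until the head gave. The torque at the pivot levelled off at about 1.87–1.89 N m over four readings. The wrist images showed the head kinked by roughly 0.07–0.09 rad, well short of the 0.22 stop.
- **After the click:** I made one extra step of about 1.5° to be sure of it, then eased off until the load was near zero. The head sprang back in line and the socket lifted off freely.
- **Nut check:** Wrist images put the nut about 0.5 rad further on than at the start, in line with the stiffness given. It had not been slackened.
- **Return:** The wrench lies in both saddles within about a pixel (1–2 mm) of where it lay. The glue bottle, offcut, tin and press look unmoved in the last scene picture, and the gripper is open and clear.

**What disagreed:**
- The pivot torque I measured was about 5% above the stated 1.8 N m.
- The first depth readings of the wrench head were 4–8 mm low, so I used an image fit instead.
- The tool picked up about 3° of tilt while under load. I could not correct it, but it did not affect the seating or the laying down.

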